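# Sparkling bottles from the oak rack into the neck-freezing bath, first in first out

### The job

The four riddled bottles are ready for neck freezing: move them one at a time from the oak rack into the holes of the steel bath, keeping the row's order so that they freeze and come out in turn. Start with the bottle at the rack's brass-plate end, which goes in the hole next to the bath's grey control head, and work along so that each next bottle takes the next hole. Keep them neck-down all the way so the sediment stays on the cap, lower them without dropping until the cap stands on the bottom, and leave the tumbler, the notebook and the tin where they are.

Things in the scene. Friction and masses are not known exactly. Their poses are not given: they have to be found in the camera images.
- rack: Fixed oak rack, 98 (x) x 306 mm (y, the row), cheeks 109 high. Origin: centre of underside, z up. Four 44 mm holes in the guide board (top z = 100) at x = 0, y = +105, +35, -35, -105 mm: first to fourth, from the +y cheek, which is capped with a brass plate. Each holds a bottle neck-down, cap on the foot board at z = 12, base at z = 204; 15 mm between neighbours.
- bath: Fixed empty steel bath, 104 (x) x 280 mm (y, the row), grey control head with black dial on its -y end, 99 high. Origin: centre of underside, z up. Four 44 mm black-rimmed holes in the plate (top z = 102) at x = 0, y = -105, -35, +35, +105 mm: first to fourth, from the head. Floor inside at z = 12: a bottle stands there on its cap, held upright by its shoulder in the hole.
- bottle_white: Small dark green bottle, neck-down, white paint mark on its upturned base; 192 mm long, 0.4 kg. Origin: centre of the cap's end face, the lowest point; z runs from cap to base (up). Crown cap 30 mm wide, neck 26 to 28 mm up to 62 mm from the origin, then the shoulder; straight body of 55 mm diameter from 128 to 186 mm (grip there). Round: its yaw means nothing.
- bottle_yellow: Small dark green bottle, neck-down, yellow paint mark on its upturned base; 192 mm long, 0.4 kg. Origin: centre of the cap's end face, the lowest point; z runs from cap to base (up). Crown cap 30 mm wide, neck 26 to 28 mm up to 62 mm from the origin, then the shoulder; straight body of 55 mm diameter from 128 to 186 mm (grip there). Round: its yaw means nothing.
- bottle_red: Small dark green bottle, neck-down, red paint mark on its upturned base; 192 mm long, 0.4 kg. Origin: centre of the cap's end face, the lowest point; z runs from cap to base (up). Crown cap 30 mm wide, neck 26 to 28 mm up to 62 mm from the origin, then the shoulder; straight body of 55 mm diameter from 128 to 186 mm (grip there). Round: its yaw means nothing.
- bottle_blue: Small dark green bottle, neck-down, blue paint mark on its upturned base; 192 mm long, 0.4 kg. Origin: centre of the cap's end face, the lowest point; z runs from cap to base (up). Crown cap 30 mm wide, neck 26 to 28 mm up to 62 mm from the origin, then the shoulder; straight body of 55 mm diameter from 128 to 186 mm (grip there). Round: its yaw means nothing.
- tumbler: Clear straight drinking glass, 80 mm in diameter, 90 mm high, standing behind the work; origin at the centre of its underside. To be left alone.
- notebook: Dark brown closed notebook, 135 x 90 x 13 mm, lying behind the work; origin at the centre of its underside. To be left alone.
- tin: Round blue tin, 66 mm in diameter, 28 mm high, standing behind the work; origin at the centre of its underside. To be left alone.

How it is judged (in metres and radians):
On the way, in this order (a step that is already met when the one before it is completed fails the run):
1. bottle 1 stands in the bath's hole 1 (next to the control head), let go; the rack's other three still stand (((x of bottle_white in the frame of bath between -0.012 and 0.012 m and y of bottle_white in the frame of bath between -0.117 and -0.093 m and z of bottle_white in the frame of bath below 0.018 m and angle between bottle_white's own z axis and vertical below 0.15 rad) or (x of bottle_yellow in the frame of bath between -0.012 and 0.012 m and y of bottle_yellow in the frame of bath between -0.117 and -0.093 m and z of bottle_yellow in the frame of bath below 0.018 m and angle between bottle_yellow's own z axis and vertical below 0.15 rad) or (x of bottle_red in the frame of bath between -0.012 and 0.012 m and y of bottle_red in the frame of bath between -0.117 and -0.093 m and z of bottle_red in the frame of bath below 0.018 m and angle between bottle_red's own z axis and vertical below 0.15 rad) or (x of bottle_blue in the frame of bath between -0.012 and 0.012 m and y of bottle_blue in the frame of bath between -0.117 and -0.093 m and z of bottle_blue in the frame of bath below 0.018 m and angle between bottle_blue's own z axis and vertical below 0.15 rad)) and ((y of bottle_white in the frame of rack between 0.023 and 0.047 m and z of bottle_white in the frame of rack between 0.006 and 0.018 m) or (y of bottle_yellow in the frame of rack between 0.023 and 0.047 m and z of bottle_yellow in the frame of rack between 0.006 and 0.018 m) or (y of bottle_red in the frame of rack between 0.023 and 0.047 m and z of bottle_red in the frame of rack between 0.006 and 0.018 m) or (y of bottle_blue in the frame of rack between 0.023 and 0.047 m and z of bottle_blue in the frame of rack between 0.006 and 0.018 m)) and ((y of bottle_white in the frame of rack between -0.047 and -0.023 m and z of bottle_white in the frame of rack between 0.006 and 0.018 m) or (y of bottle_yellow in the frame of rack between -0.047 and -0.023 m and z of bottle_yellow in the frame of rack between 0.006 and 0.018 m) or (y of bottle_red in the frame of rack between -0.047 and -0.023 m and z of bottle_red in the frame of rack between 0.006 and 0.018 m) or (y of bottle_blue in the frame of rack between -0.047 and -0.023 m and z of bottle_blue in the frame of rack between 0.006 and 0.018 m)) and ((y of bottle_white in the frame of rack between -0.117 and -0.093 m and z of bottle_white in the frame of rack between 0.006 and 0.018 m) or (y of bottle_yellow in the frame of rack between -0.117 and -0.093 m and z of bottle_yellow in the frame of rack between 0.006 and 0.018 m) or (y of bottle_red in the frame of rack between -0.117 and -0.093 m and z of bottle_red in the frame of rack between 0.006 and 0.018 m) or (y of bottle_blue in the frame of rack between -0.117 and -0.093 m and z of bottle_blue in the frame of rack between 0.006 and 0.018 m)) and contact force between the fingers and bottle_white below 0.2 N and contact force between the fingers and bottle_yellow below 0.2 N and contact force between the fingers and bottle_red below 0.2 N and contact force between the fingers and bottle_blue below 0.2 N), for 0.2 s.
2. bottle 2 stands in hole 2 too, let go; the rack's last two still stand (((x of bottle_white in the frame of bath between -0.012 and 0.012 m and y of bottle_white in the frame of bath between -0.117 and -0.093 m and z of bottle_white in the frame of bath below 0.018 m and angle between bottle_white's own z axis and vertical below 0.15 rad) or (x of bottle_yellow in the frame of bath between -0.012 and 0.012 m and y of bottle_yellow in the frame of bath between -0.117 and -0.093 m and z of bottle_yellow in the frame of bath below 0.018 m and angle between bottle_yellow's own z axis and vertical below 0.15 rad) or (x of bottle_red in the frame of bath between -0.012 and 0.012 m and y of bottle_red in the frame of bath between -0.117 and -0.093 m and z of bottle_red in the frame of bath below 0.018 m and angle between bottle_red's own z axis and vertical below 0.15 rad) or (x of bottle_blue in the frame of bath between -0.012 and 0.012 m and y of bottle_blue in the frame of bath between -0.117 and -0.093 m and z of bottle_blue in the frame of bath below 0.018 m and angle between bottle_blue's own z axis and vertical below 0.15 rad)) and ((x of bottle_white in the frame of bath between -0.012 and 0.012 m and y of bottle_white in the frame of bath between -0.047 and -0.023 m and z of bottle_white in the frame of bath below 0.018 m and angle between bottle_white's own z axis and vertical below 0.15 rad) or (x of bottle_yellow in the frame of bath between -0.012 and 0.012 m and y of bottle_yellow in the frame of bath between -0.047 and -0.023 m and z of bottle_yellow in the frame of bath below 0.018 m and angle between bottle_yellow's own z axis and vertical below 0.15 rad) or (x of bottle_red in the frame of bath between -0.012 and 0.012 m and y of bottle_red in the frame of bath between -0.047 and -0.023 m and z of bottle_red in the frame of bath below 0.018 m and angle between bottle_red's own z axis and vertical below 0.15 rad) or (x of bottle_blue in the frame of bath between -0.012 and 0.012 m and y of bottle_blue in the frame of bath between -0.047 and -0.023 m and z of bottle_blue in the frame of bath below 0.018 m and angle between bottle_blue's own z axis and vertical below 0.15 rad)) and ((y of bottle_white in the frame of rack between -0.047 and -0.023 m and z of bottle_white in the frame of rack between 0.006 and 0.018 m) or (y of bottle_yellow in the frame of rack between -0.047 and -0.023 m and z of bottle_yellow in the frame of rack between 0.006 and 0.018 m) or (y of bottle_red in the frame of rack between -0.047 and -0.023 m and z of bottle_red in the frame of rack between 0.006 and 0.018 m) or (y of bottle_blue in the frame of rack between -0.047 and -0.023 m and z of bottle_blue in the frame of rack between 0.006 and 0.018 m)) and ((y of bottle_white in the frame of rack between -0.117 and -0.093 m and z of bottle_white in the frame of rack between 0.006 and 0.018 m) or (y of bottle_yellow in the frame of rack between -0.117 and -0.093 m and z of bottle_yellow in the frame of rack between 0.006 and 0.018 m) or (y of bottle_red in the frame of rack between -0.117 and -0.093 m and z of bottle_red in the frame of rack between 0.006 and 0.018 m) or (y of bottle_blue in the frame of rack between -0.117 and -0.093 m and z of bottle_blue in the frame of rack between 0.006 and 0.018 m)) and contact force between the fingers and bottle_white below 0.2 N and contact force between the fingers and bottle_yellow below 0.2 N and contact force between the fingers and bottle_red below 0.2 N and contact force between the fingers and bottle_blue below 0.2 N), for 0.2 s.
3. bottle 3 stands in hole 3 too, let go; the rack's last still stands (((x of bottle_white in the frame of bath between -0.012 and 0.012 m and y of bottle_white in the frame of bath between -0.117 and -0.093 m and z of bottle_white in the frame of bath below 0.018 m and angle between bottle_white's own z axis and vertical below 0.15 rad) or (x of bottle_yellow in the frame of bath between -0.012 and 0.012 m and y of bottle_yellow in the frame of bath between -0.117 and -0.093 m and z of bottle_yellow in the frame of bath below 0.018 m and angle between bottle_yellow's own z axis and vertical below 0.15 rad) or (x of bottle_red in the frame of bath between -0.012 and 0.012 m and y of bottle_red in the frame of bath between -0.117 and -0.093 m and z of bottle_red in the frame of bath below 0.018 m and angle between bottle_red's own z axis and vertical below 0.15 rad) or (x of bottle_blue in the frame of bath between -0.012 and 0.012 m and y of bottle_blue in the frame of bath between -0.117 and -0.093 m and z of bottle_blue in the frame of bath below 0.018 m and angle between bottle_blue's own z axis and vertical below 0.15 rad)) and ((x of bottle_white in the frame of bath between -0.012 and 0.012 m and y of bottle_white in the frame of bath between -0.047 and -0.023 m and z of bottle_white in the frame of bath below 0.018 m and angle between bottle_white's own z axis and vertical below 0.15 rad) or (x of bottle_yellow in the frame of bath between -0.012 and 0.012 m and y of bottle_yellow in the frame of bath between -0.047 and -0.023 m and z of bottle_yellow in the frame of bath below 0.018 m and angle between bottle_yellow's own z axis and vertical below 0.15 rad) or (x of bottle_red in the frame of bath between -0.012 and 0.012 m and y of bottle_red in the frame of bath between -0.047 and -0.023 m and z of bottle_red in the frame of bath below 0.018 m and angle between bottle_red's own z axis and vertical below 0.15 rad) or (x of bottle_blue in the frame of bath between -0.012 and 0.012 m and y of bottle_blue in the frame of bath between -0.047 and -0.023 m and z of bottle_blue in the frame of bath below 0.018 m and angle between bottle_blue's own z axis and vertical below 0.15 rad)) and ((x of bottle_white in the frame of bath between -0.012 and 0.012 m and y of bottle_white in the frame of bath between 0.023 and 0.047 m and z of bottle_white in the frame of bath below 0.018 m and angle between bottle_white's own z axis and vertical below 0.15 rad) or (x of bottle_yellow in the frame of bath between -0.012 and 0.012 m and y of bottle_yellow in the frame of bath between 0.023 and 0.047 m and z of bottle_yellow in the frame of bath below 0.018 m and angle between bottle_yellow's own z axis and vertical below 0.15 rad) or (x of bottle_red in the frame of bath between -0.012 and 0.012 m and y of bottle_red in the frame of bath between 0.023 and 0.047 m and z of bottle_red in the frame of bath below 0.018 m and angle between bottle_red's own z axis and vertical below 0.15 rad) or (x of bottle_blue in the frame of bath between -0.012 and 0.012 m and y of bottle_blue in the frame of bath between 0.023 and 0.047 m and z of bottle_blue in the frame of bath below 0.018 m and angle between bottle_blue's own z axis and vertical below 0.15 rad)) and ((y of bottle_white in the frame of rack between -0.117 and -0.093 m and z of bottle_white in the frame of rack between 0.006 and 0.018 m) or (y of bottle_yellow in the frame of rack between -0.117 and -0.093 m and z of bottle_yellow in the frame of rack between 0.006 and 0.018 m) or (y of bottle_red in the frame of rack between -0.117 and -0.093 m and z of bottle_red in the frame of rack between 0.006 and 0.018 m) or (y of bottle_blue in the frame of rack between -0.117 and -0.093 m and z of bottle_blue in the frame of rack between 0.006 and 0.018 m)) and contact force between the fingers and bottle_white below 0.2 N and contact force between the fingers and bottle_yellow below 0.2 N and contact force between the fingers and bottle_red below 0.2 N and contact force between the fingers and bottle_blue below 0.2 N), for 0.2 s.
4. bottle 4 stands in hole 4 too, let go (((x of bottle_white in the frame of bath between -0.012 and 0.012 m and y of bottle_white in the frame of bath between -0.117 and -0.093 m and z of bottle_white in the frame of bath below 0.018 m and angle between bottle_white's own z axis and vertical below 0.15 rad) or (x of bottle_yellow in the frame of bath between -0.012 and 0.012 m and y of bottle_yellow in the frame of bath between -0.117 and -0.093 m and z of bottle_yellow in the frame of bath below 0.018 m and angle between bottle_yellow's own z axis and vertical below 0.15 rad) or (x of bottle_red in the frame of bath between -0.012 and 0.012 m and y of bottle_red in the frame of bath between -0.117 and -0.093 m and z of bottle_red in the frame of bath below 0.018 m and angle between bottle_red's own z axis and vertical below 0.15 rad) or (x of bottle_blue in the frame of bath between -0.012 and 0.012 m and y of bottle_blue in the frame of bath between -0.117 and -0.093 m and z of bottle_blue in the frame of bath below 0.018 m and angle between bottle_blue's own z axis and vertical below 0.15 rad)) and ((x of bottle_white in the frame of bath between -0.012 and 0.012 m and y of bottle_white in the frame of bath between -0.047 and -0.023 m and z of bottle_white in the frame of bath below 0.018 m and angle between bottle_white's own z axis and vertical below 0.15 rad) or (x of bottle_yellow in the frame of bath between -0.012 and 0.012 m and y of bottle_yellow in the frame of bath between -0.047 and -0.023 m and z of bottle_yellow in the frame of bath below 0.018 m and angle between bottle_yellow's own z axis and vertical below 0.15 rad) or (x of bottle_red in the frame of bath between -0.012 and 0.012 m and y of bottle_red in the frame of bath between -0.047 and -0.023 m and z of bottle_red in the frame of bath below 0.018 m and angle between bottle_red's own z axis and vertical below 0.15 rad) or (x of bottle_blue in the frame of bath between -0.012 and 0.012 m and y of bottle_blue in the frame of bath between -0.047 and -0.023 m and z of bottle_blue in the frame of bath below 0.018 m and angle between bottle_blue's own z axis and vertical below 0.15 rad)) and ((x of bottle_white in the frame of bath between -0.012 and 0.012 m and y of bottle_white in the frame of bath between 0.023 and 0.047 m and z of bottle_white in the frame of bath below 0.018 m and angle between bottle_white's own z axis and vertical below 0.15 rad) or (x of bottle_yellow in the frame of bath between -0.012 and 0.012 m and y of bottle_yellow in the frame of bath between 0.023 and 0.047 m and z of bottle_yellow in the frame of bath below 0.018 m and angle between bottle_yellow's own z axis and vertical below 0.15 rad) or (x of bottle_red in the frame of bath between -0.012 and 0.012 m and y of bottle_red in the frame of bath between 0.023 and 0.047 m and z of bottle_red in the frame of bath below 0.018 m and angle between bottle_red's own z axis and vertical below 0.15 rad) or (x of bottle_blue in the frame of bath between -0.012 and 0.012 m and y of bottle_blue in the frame of bath between 0.023 and 0.047 m and z of bottle_blue in the frame of bath below 0.018 m and angle between bottle_blue's own z axis and vertical below 0.15 rad)) and ((x of bottle_white in the frame of bath between -0.012 and 0.012 m and y of bottle_white in the frame of bath between 0.093 and 0.117 m and z of bottle_white in the frame of bath below 0.018 m and angle between bottle_white's own z axis and vertical below 0.15 rad) or (x of bottle_yellow in the frame of bath between -0.012 and 0.012 m and y of bottle_yellow in the frame of bath between 0.093 and 0.117 m and z of bottle_yellow in the frame of bath below 0.018 m and angle between bottle_yellow's own z axis and vertical below 0.15 rad) or (x of bottle_red in the frame of bath between -0.012 and 0.012 m and y of bottle_red in the frame of bath between 0.093 and 0.117 m and z of bottle_red in the frame of bath below 0.018 m and angle between bottle_red's own z axis and vertical below 0.15 rad) or (x of bottle_blue in the frame of bath between -0.012 and 0.012 m and y of bottle_blue in the frame of bath between 0.093 and 0.117 m and z of bottle_blue in the frame of bath below 0.018 m and angle between bottle_blue's own z axis and vertical below 0.15 rad)) and contact force between the fingers and bottle_white below 0.2 N and contact force between the fingers and bottle_yellow below 0.2 N and contact force between the fingers and bottle_red below 0.2 N and contact force between the fingers and bottle_blue below 0.2 N), for 0.2 s.
At the end, for the whole second after the job is handed in: Each of the bath's four holes holds one bottle neck-down: cap centre within 12 mm of the hole's centre across and along, cap on the bath's floor (origin less than 18 mm above the bath's underside), leaning less than 0.15 rad, at rest and released, put in one by one in the row's order (all of step 4 and linear speed of each of bottle_white, bottle_yellow, bottle_red, bottle_blue below 0.02 m/s and angular speed of each of bottle_white, bottle_yellow, bottle_red, bottle_blue below 0.2 rad/s); the robot touches nothing.
It fails at once if a bottle leans more than 0.5 rad (angle between any of bottle_white, bottle_yellow, bottle_red, bottle_blue's own z axis and vertical above 0.5 rad).
It fails at once if a bottle is dropped (faster than 0.7 m/s) into a hole of the bath ((linear speed of bottle_white above 0.7 m/s and z of bottle_white in the frame of bath below 0.09 m and ((x of bottle_white in the frame of bath between -0.012 and 0.012 m and y of bottle_white in the frame of bath between -0.117 and -0.093 m) or (x of bottle_white in the frame of bath between -0.012 and 0.012 m and y of bottle_white in the frame of bath between -0.047 and -0.023 m) or (x of bottle_white in the frame of bath between -0.012 and 0.012 m and y of bottle_white in the frame of bath between 0.023 and 0.047 m) or (x of bottle_white in the frame of bath between -0.012 and 0.012 m and y of bottle_white in the frame of bath between 0.093 and 0.117 m))) or (linear speed of bottle_yellow above 0.7 m/s and z of bottle_yellow in the frame of bath below 0.09 m and ((x of bottle_yellow in the frame of bath between -0.012 and 0.012 m and y of bottle_yellow in the frame of bath between -0.117 and -0.093 m) or (x of bottle_yellow in the frame of bath between -0.012 and 0.012 m and y of bottle_yellow in the frame of bath between -0.047 and -0.023 m) or (x of bottle_yellow in the frame of bath between -0.012 and 0.012 m and y of bottle_yellow in the frame of bath between 0.023 and 0.047 m) or (x of bottle_yellow in the frame of bath between -0.012 and 0.012 m and y of bottle_yellow in the frame of bath between 0.093 and 0.117 m))) or (linear speed of bottle_red above 0.7 m/s and z of bottle_red in the frame of bath below 0.09 m and ((x of bottle_red in the frame of bath between -0.012 and 0.012 m and y of bottle_red in the frame of bath between -0.117 and -0.093 m) or (x of bottle_red in the frame of bath between -0.012 and 0.012 m and y of bottle_red in the frame of bath between -0.047 and -0.023 m) or (x of bottle_red in the frame of bath between -0.012 and 0.012 m and y of bottle_red in the frame of bath between 0.023 and 0.047 m) or (x of bottle_red in the frame of bath between -0.012 and 0.012 m and y of bottle_red in the frame of bath between 0.093 and 0.117 m))) or (linear speed of bottle_blue above 0.7 m/s and z of bottle_blue in the frame of bath below 0.09 m and ((x of bottle_blue in the frame of bath between -0.012 and 0.012 m and y of bottle_blue in the frame of bath between -0.117 and -0.093 m) or (x of bottle_blue in the frame of bath between -0.012 and 0.012 m and y of bottle_blue in the frame of bath between -0.047 and -0.023 m) or (x of bottle_blue in the frame of bath between -0.012 and 0.012 m and y of bottle_blue in the frame of bath between 0.023 and 0.047 m) or (x of bottle_blue in the frame of bath between -0.012 and 0.012 m and y of bottle_blue in the frame of bath between 0.093 and 0.117 m)))).
It fails at once if the tumbler is disturbed (moved by more than 20 mm) (distance of tumbler from where it was at the start of the episode above 0.02 m).
It fails at once if the notebook is disturbed (moved by more than 20 mm) (distance of notebook from where it was at the start of the episode above 0.02 m).
It fails at once if the tin is disturbed (moved by more than 20 mm) (distance of tin from where it was at the start of the episode above 0.02 m).
It also fails if it takes over 128 s, if anything falls off the work surface, if the arm or the gripper's body presses on something with over 40 N, if the wrist force passes 120 N, or if a joint passes its speed limit or range.

### The arm

A 7-joint arm with a two-finger parallel gripper is mounted at the origin on a cart in front of the work surface, level with it; the furniture and walls round the work are solid. World frame = base frame: x ahead of the robot, y to its left, z up, the work surface at z = 0. Lengths are in mm, angles in rad, forces in N, time in s.
With the tool pointing down it reaches from about 425 to 800 mm from the base axis. Payload 8.3 kg.
Tool frame: the origin (TCP) lies at the very end of the fingers, on their centre line; the grasp point (between the pads) lies 19 mm behind it; z points along the fingers, y is the line along which they close (so a half turn about z gives the same grasp; the last joint's range is limited). The gripper opens to 85 mm and grips with 20 to 120 N. Pads are 22 mm wide; open, the fingers measure 114 mm over their backs; the gripper's body (76 mm by 85 mm) begins 54 mm behind the grasp point. The pads swing forward as they close: fully open they stand 13 mm farther back than shut.
Start: joints at [1.178, 0.383, 0.016, 1.37, -0.006, 1.388, -0.046], TCP at [202.445, -591.286, 231.279] pointing down, gripper open.
Joint ranges: [-2.95, 2.95], [-0.25, 2.06], [-1.52, 1.56], [0.18, 2.33], [-1.44, 4.58], [0.02, 2.06], [-3.01, 3.01]. Speed limits (rad/s): [2.39, 2.39, 3.01, 3.01, 3.14, 3.14, 3.14].

### API

Orientations are given as a rotation vector (axis times angle).
In Python, from station import monitor, read_camera, workorder, trace, landmark_of gives the robot as it stands.
- The arm moves only by the tool step_arm, never from a script. Its argument "motion" is a list that holds one entry, the list of rows, each a list of 7 numbers: the turn, a rotation vector about the tool's x, y, z in units of 6 degrees (1.0 is 6 degrees), then the shift along the tool's x, y, z in units of 4 cm (1.0 is 4 cm), then the opening, from 0 (shut) to 1 (fully open). In form: [[[wx, wy, wz, x, y, z, hand], ...]]. A call has 1 to 5 rows; each row shifts and turns the commanded pose from where the row before left it, along the tool's axes as they then stand; what a row does not reach is not made up. A row lasts 1/12 s, in which the tool goes at most 41.7 mm and 7.16 degrees, less where a joint would pass 70% of its speed; a pose out of reach is approached as far as the arm can. A call with a number of a shift or a turn outside -1 to 1 is refused whole. A call with a gripper value outside its range is refused whole. The fingers move at their own pace and stop on an object; "squeeze" is the grip in N (left out, the last holds). Time passes only in rows, so rows that do not move let the fingers close. It gives the time, the measured TCP pose, the force, the opening and the grip force at its end, in the units of the state.
- monitor.state(): the state, without advancing time (a new reading comes with each control period).
- read_camera(name): name is "scene" or "top" or "wrist"; returns a dict with "pixels" (384x512x3 uint8, red, green, blue), "fovy" (degrees; the focal length in pixels is half the picture's height over the tangent of half this angle, whatever the lens; pixels are square), "cx", "cy" (the principal point, pixels), "k1" (the pictures are not rectified: a ray, as slopes to the right and down, at radius r is drawn at 1 + k1 r^2 times it, then the intrinsics apply), "origin" and "rotation" of the camera in the world. Camera axes: x right, y down, z forward; pixel columns grow to the right and rows downward; lengths in mm; the calibration is good to about 2 mm. A picture is of the moment at which its call begins. There is no depth.
- workorder.hand_in(): hands the job in; it is judged then, once.
Trained networks look in a picture, given as the dict that the camera call returned (one of the last four; its "shot" number tells which), for a name from the list of things; names that differ only in an ending like _2 or _b are one class to them, and where a whole thing is asked for, a point or a joint stands for the part that bears it (a point fixed in the world has none). Each returns a list of dicts, best first, with "conf" (0 to 1); they miss things now and then, are a little off and sometimes report something else, mostly with a low value. They report only what shows in the picture. A call takes as long as a camera call.
- trace(picture, target): "mask" (384x512 bool, what is visible of it) and "box" ([left, top, width, height] in pixels, round what is visible of it).
- landmark_of(picture, target): "location" ([column, row] in pixels: a listed point, or the origin of a listed thing).
The state is a dict: "t": time; "q": joint angles; "qd": joint speeds; "joint_efforts": joint torques, N m; "eef_pos": TCP position; "tool_rot": TCP orientation; "ft_force": force on the tool from outside, world axes, zero at the start; "torque": the same for the moment, N m; "gripper_width": opening from 0.0 (shut) to 1.0 (fully open); "gripper_force": force on a finger pad.
Only numpy, scipy, OpenCV 4.12 (cv2) and the standard library are available. Lean on these libraries where they do the work, as an engineer would, in place of code of your own. Each camera call takes 0.05 s, during which the arm holds its last target. There are 200 camera calls.

## Working session

There is one attempt and no reset: what is moved stays moved. The work goes in short steps, Python scripts to look and compute and a tool call to move; the robot and the scene stay as the last step left them, time stands still between calls to the robot, and variables do not carry over. Pictures are saved under pics/ and viewed, at most 14 in all, crops included, and the job is handed in when it is done.

Besides the shell and the picture viewer there is one more tool, called as name(argument=value, ...), one argument or row to a line, values as JSON. step_arm: Moves the arm, as the interface text tells. Its arguments: {"type":"object","properties":{"motion":{"type":"array","items":{"type":"array","items":{"type":"array","items":{"type":"number","minimum":-1,"maximum":1}}}},"squeeze":{"type":"number"}},"required":["motion"]}

```bash
ls; mkdir -p pics
cat > h.py <<'E'
import numpy as np, cv2
from station import monitor, read_camera, workorder, trace, landmark_of
def ray(p,uv):
    f=192/np.tan(np.radians(p['fovy'])/2)
    d=np.array([(uv[0]-p['cx'])/f,(uv[1]-p['cy'])/f]); s=d.copy()
    for _ in range(30): s=d/(1+p['k1']*(s@s))
    R=np.array(p['rotation']); v=R@np.array([s[0],s[1],1]); return np.array(p['origin'],float),v/np.linalg.norm(v)
def proj(p,X):
    f=192/np.tan(np.radians(p['fovy'])/2)
    c=np.array(p['rotation']).T@(np.array(X,float)-np.array(p['origin'])); s=c[:2]/c[2]
    s=s*(1+p['k1']*(s@s)); return f*s+[p['cx'],p['cy']]
def atz(p,uv,z):
    o,v=ray(p,uv); return o+v*(z-o[2])/v[2]
def tri(rays):
    A=sum(np.eye(3)-np.outer(v,v) for o,v in rays); b=sum((np.eye(3)-np.outer(v,v))@o for o,v in rays)
    X=np.linalg.solve(A,b); return X,[np.linalg.norm(np.cross(X-o,v)) for o,v in rays]
def save(p,n): cv2.imwrite(f'pics/{n}.png',cv2.cvtColor(p['pixels'],cv2.COLOR_RGB2BGR))
E
python3 - <<'E'
from h import *
np.set_printoptions(precision=1,suppress=True)
print(monitor.state())
P={n:read_camera(n) for n in('scene','top','wrist')}
for n,p in P.items():
    save(p,n); print(n,p['fovy'],p['cx'],p['cy'],p['k1'],p['origin'],np.array(p['rotation']).round(2).tolist(),p['pixels'].shape)
for o in ['rack','bath','bottle_white','bottle_yellow','bottle_red','bottle_blue','tumbler','notebook','tin']:
    for n in P:
        for k in landmark_of(P[n],o)[:2]: print(o,n,k['location'],round(k['conf'],2))
        for k in trace(P[n],o)[:2]: print('   t',n,k['box'],round(k['conf'],2))
E
python3 -c "
import cv2,numpy as np
cv2.imwrite('pics/st.png',np.vstack([cv2.imread('pics/top.png')]))"
```

```text
pics
{'t': 0.0, 'q': array([ 1.2,  0.4,  0. ,  1.4, -0. ,  1.4, -0. ]), 'qd': array([-0., -0.,  0.,  0., -0.,  0.,  0.]), 'joint_efforts': array([  0. , -62.8,   0.8, -37.2,   0. ,   0. ,  -0. ]), 'eef_pos': array([ 202.3, -590.9,  230.3]), 'tool_rot': array([-3.1, -0.5,  0. ]), 'ft_force': array([ 0.1,  0.2, -0.6]), 'torque': array([-0., -0.,  0.]), 'gripper_force': 0.0, 'gripper_width': 0.9959583934767197}
scene 44.07246240972404 266.373020835196 191.10291668728794 -0.05088595570350965 [ 107.1 1075.8  650.6] [-0.6, 2.43, -1.49] (384, 512, 3)
top 49.15017723988516 250.4626527258445 195.8584250231032 -0.1583277833588215 [ 183.7 -218.2 1159.4] [-2.38, 1.37, -0.32] (384, 512, 3)
wrist 65.10414485206596 254.68392181470486 185.1191026403139 -0.038166304678487945 [ 269.4 -568.1  373.1] [2.36, -1.69, -0.24] (384, 512, 3)
rack scene [243.8, 246.3] 0.63
   t scene [184.5, 188.2, 110.1, 97.8] 0.58
rack top [179.7, 191.1] 0.86
   t top [122.6, 153.0, 111.4, 75.3] 0.9
bath scene [302.2, 183.9] 0.57
   t scene [185.3, 185.5, 107.7, 103.1] 0.68
   t scene [275.6, 136.8, 67.4, 66.7] 0.57
bath top 
[... 640 characters left out ...]
.8] 0.83
bottle_blue scene [264.6, 225.0] 0.87
bottle_blue scene [303.9, 184.9] 0.68
   t scene [256.3, 151.6, 25.7, 77.0] 0.94
   t scene [170.2, 208.9, 34.1, 20.9] 0.35
bottle_blue top [208.8, 207.5] 0.72
   t top [191.6, 168.6, 24.3, 28.3] 0.95
   t top [131.4, 131.5, 25.1, 31.9] 0.38
   t scene [220.4, 164.3, 21.9, 14.0] 0.54
tumbler top [268.3, 184.8] 0.9
   t top [254.2, 195.5, 113.3, 99.1] 0.4
notebook scene [199.8, 224.8] 0.93
notebook scene [247.6, 238.0] 0.31
   t scene [172.3, 210.7, 35.1, 15.7] 0.65
notebook top [219.4, 162.1] 0.75
   t top [197.3, 140.0, 45.6, 39.5] 0.57
   t top [256.2, 159.9, 28.2, 31.8] 0.19
tin top [343.9, 226.0] 0.64
   t top [335.8, 212.6, 21.1, 22.2] 0.82
```

View pics/top.png

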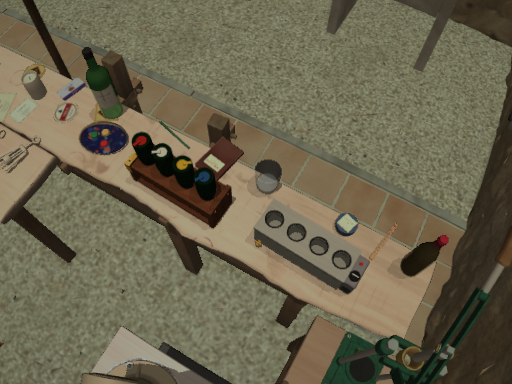

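View pics/scene.png

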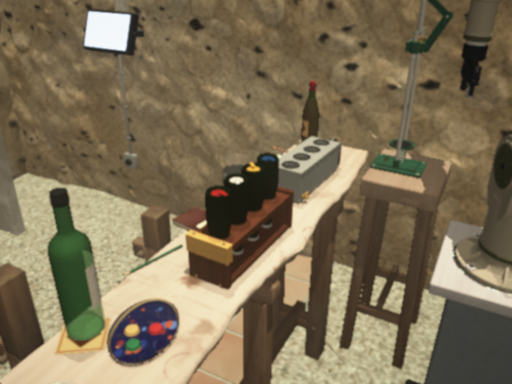

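The top view shows the rack at upper left, with the brass at (130,158). Its bottles run red (141,141), white (161,152), yellow (183,165), blue (204,177). The bath is at lower right with holes (274,218), (296,232), (319,245), (342,259). Its dial is at (355,276), so red goes in the hole at (342,259). I'll refine these next.

```bash
sed -i "s/^def ray/def Rm(p):\n    r=np.array(p['rotation'],float); return cv2.Rodrigues(r)[0] if r.size==3 else r\ndef ray/; s/np.array(p\['rotation'\]);/Rm(p);/; s/np.array(p\['rotation'\]).T/Rm(p).T/" h.py
python3 - <<'E'
from h import *
np.set_printoptions(precision=1,suppress=True)
t=read_camera('top');s=read_camera('scene')
import pickle; pickle.dump((t,s),open('ts.pkl','wb'))
for z,l in((204,[(141,141),(161,152),(183,165),(204,177)]),(102,[(274,218),(296,232),(319,245),(342,259)])):
    for uv in l: print(z,uv,atz(t,uv,z))
a=t['pixels'][125:235,115:240]; b=t['pixels'][195:295,250:372]
A=cv2.resize(a,None,fx=3.2,fy=3.2,interpolation=3);B=cv2.resize(b,None,fx=3.2,fy=3.2,interpolation=3)
C=np.zeros((max(A.shape[0],B.shape[0]),A.shape[1]+B.shape[1],3),np.uint8);C[:A.shape[0],:A.shape[1]]=A;C[:B.shape[0],A.shape[1]:]=B
save({'pixels':C},'crop1')
c=s['pixels'][130:290,180:345];save({'pixels':cv2.resize(c,None,fx=3.6,fy=3.6,interpolation=3)},'crop2')
E
```

```text
204 (141, 141) [576.9 338.8 204. ]
204 (161, 152) [575.5 270.4 204. ]
204 (183, 165) [571.8 196.6 204. ]
204 (204, 177) [569.4 129.6 204. ]
102 (274, 218) [599.4 -66.3 102. ]
102 (296, 232) [ 593.2 -137.1  102. ]
102 (319, 245) [ 590.9 -207.5  102. ]
102 (342, 259) [ 586.2 -278.1  102. ]
```

View pics/crop1.png

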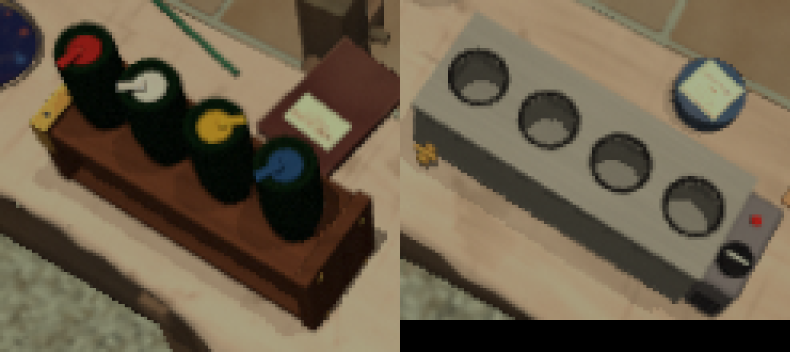

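View pics/crop2.png

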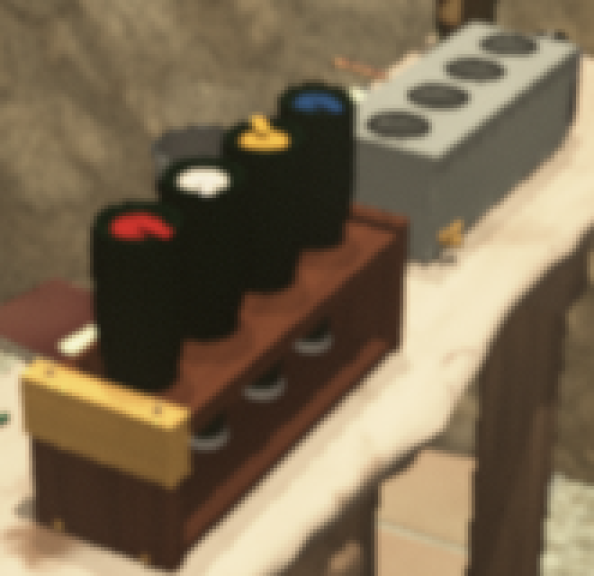

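View pics/wrist.png

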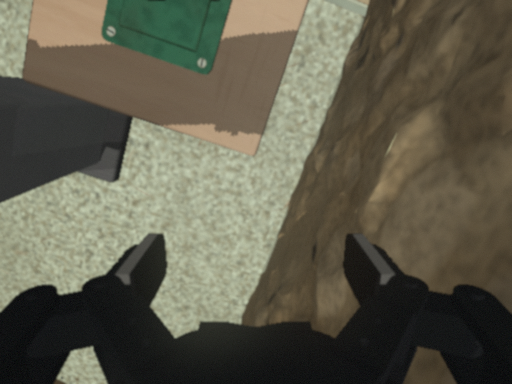

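```bash
cat > plan.py <<'E'
from h import *
import sys
np.set_printoptions(precision=1,suppress=True)
def tool():
    st=monitor.state(); return st,cv2.Rodrigues(np.array(st['tool_rot'],float))[0]
def go(T):
    "shift in tool axes (units of 40mm) from the measured pose to world T; turn to align tool y with -x/+x"
    st,R=tool(); d=R.T@(np.array(T)-st['eef_pos']); return d/40
E
python3 - <<'E'
from plan import *
import pickle
t,s=pickle.load(open('ts.pkl','rb'))
top=[(142.5,139.4),(162.5,152.2),(180.3,163.7),(204.4,176.6),(341.6,259.4),(318.75,245.6),(296.2,232.2),(274.4,218.4)]
sc=[(219.2,193.3),(236.4,180),(253.3,168.9),(268.1,158.6),(321.4,142.2),(311.9,149.2),(301.7,156.7),(290.6,164.7)]
for a,b,z in zip(top,sc,[204]*4+[102]*4):
    X,e=tri([ray(t,a),ray(s,b)]); print(X,np.array(e),'| top@z',atz(t,a,z)[:2],'scene@z',atz(s,b,z)[:2])
st,R=tool(); print(R,st['eef_pos'],st['q'])
for uv in[(268,178),(344,226),(219,162)]: print(atz(t,uv,0))
E
```

```text
[582.  340.  197.8] [3.6 3.6] | top@z [583.1 338.3] scene@z [570.8 352. ]
[579.  269.5 197.6] [0.6 0.6] | top@z [577.  266.5] scene@z [571.5 281.3]
[571.7 206.  200.9] [1. 1.] | top@z [571.5 205. ] scene@z [567.1 212.7]
[571.8 130.9 198.4] [1.3 1.3] | top@z [570.9 129.3] scene@z [564.5 143.4]
[ 583.8 -277.9  100.3] [1.4 1.4] | top@z [ 584.7 -277.6] scene@z [ 580.6 -272.8]
[ 588.4 -208.    99.9] [1.5 1.5] | top@z [ 589.1 -207.7] scene@z [ 584.7 -202.1]
[ 592.5 -137.9   99.6] [1.3 1.3] | top@z [ 593.  -137.8] scene@z [ 588.9 -131.9]
[597.8 -68.   99.8] [1.9 1.9] | top@z [598.9 -67.8] scene@z [593.6 -62.4]
[[ 0.9  0.3  0. ]
 [ 0.3 -0.9  0. ]
 [ 0.  -0.  -1. ]] [ 202.4 -591.3  231.3] [ 1.2  0.4  0.   1.4 -0.   1.4 -0. ]
[748.9  28.9   0. ]
[ 721.4 -246.     0. ]
[721.3 191.6   0. ]
```

Run:
```python
from plan import *
import pickle
t,s=pickle.load(open('ts.pkl','rb'))
for a,b in[((410,356),(402,146)),((385,360),(400,163)),((470,312),(415,45)),((442,240),(312,86))]:
    print(a,b,*tri([ray(t,a),ray(s,b)]),[atz(t,a,z) for z in(-100,0,300)])
print('bottle base',atz(t,(408,272),0), atz(s,(402,160),-0))
# where plumb line above a candidate base draws in both pictures
for b in[(atz(t,(405,358),0))[:2]]:
    for z in(0,200,400,600,800): print(b,z,proj(t,[*b,z]),proj(s,[*b,z]))
print(proj(t,[202,-591,231]),proj(s,[202,-591,231]),np.degrees(np.arctan2(*tool()[1][[1,0],0])))
A=cv2.resize(t['pixels'][200:384,300:512],None,fx=1.9,fy=1.9,interpolation=3);B=cv2.resize(s['pixels'][0:184,340:512],None,fx=1.9,fy=1.9,interpolation=3)
save({'pixels':np.hstack([A,B])},'crop3')
```

```text
(410, 356) (402, 146) [ 415.5 -557.1   39.8] [np.float64(40.69157872273402), np.float64(40.69157872273403)] [array([ 491.5, -598.7, -100. ]), array([ 467. , -568.5,    0. ]), array([ 393.7, -477.9,  300. ])]
(385, 360) (400, 163) [ 396.2 -513.7  -10.9] [np.float64(30.665785765237334), np.float64(30.66578576523722)] [array([ 446., -535., -100.]), array([ 425.1, -509.9,    0. ]), array([ 362.7, -434.4,  300. ])]
(470, 312) (415, 45) [ 432.2 -517.9  409.9] [np.float64(57.091515594497935), np.float64(57.091515594498)] [array([ 704.5, -725.3, -100. ]), array([ 663.2, -685. ,    0. ]), array([ 539.1, -564.2,  300. ])]
(442, 240) (312, 86) [ 703.3 -471.1  223.5] [np.float64(2.120414717095495), np.float64(2.1204147170956222)] [array([ 886.1, -558.3, -100. ]), array([ 830.3, -531.3,    0. ]), array([ 663. , -450.3,  300. ])]
bottle base [ 684.6 -472.     0. ] [ 359.5 -507.1    0. ]
[ 455.6 -557.9] 0 [405. 358.] [379. 150.]
[ 455.6 -557.9] 200 [435.1 351. ] [386.2  96.8]
[ 455.6 -557.9] 400 [478.3 340. ] [394.1  37.9]
[ 455.6 -557.9] 600 [543.1 320.9] [402.7 -27.4]
[ 455.6 -557.9] 800 [632.8 281.4] [411.8 -99.6]
[407.7 464.7] [465.  97.] 18.898327770720257
```

View pics/crop3.png

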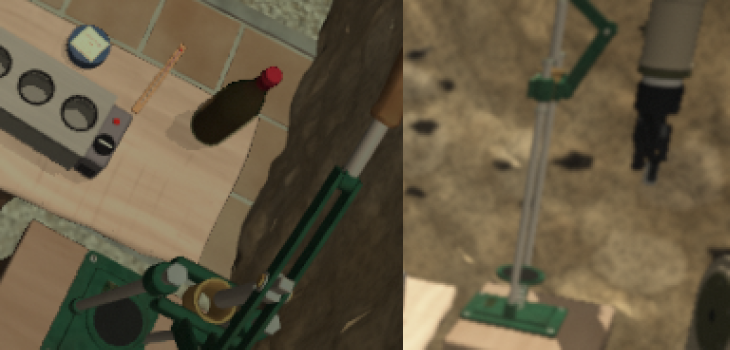

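Run:
```python
from plan import *
import pickle
t,s=pickle.load(open('ts.pkl','rb'))
for a,b in[((400,352),(414.7,45)),((362,368),(400.5,158)),((410,358),(419,40)),((480,295),(448,15))]:
    X,e=tri([ray(t,a),ray(s,b)]);print(X,e[0])
```

```text
[ 364.5 -426.5  406.2] 1.2170983552626995
[ 364.9 -457.3   27.3] 7.307344959910974
[ 358.5 -443.3  419.7] 2.7780701916815733
[ 374.  -468.3  531.8] 93.6607197344256
```

step_arm(
  motion=[
    [[0, 0, 0, 0, -0.9, 0, 1], [0, 0, 0, 0, -0.9, 0, 1], [0, 0, 0, 0, -0.9, 0, 1], [0, 0, 0, 0, -0.9, 0, 1], [0, 0, 0, 0, -0.8, 0, 1]],
  ],
)

```text
t: 3.37
eef_pos: [144.7, -422.8, 231.1]
tool_rot: [-3.099, -0.516, -0.0]
ft_force: [0.5, 0.3, 0.4]
gripper_width: 1.001
gripper_force: 0.0
```

Run:
```python
from plan import *
t=read_camera('top');s=read_camera('scene');w=read_camera('wrist')
for a,b in[((413,381),(449,15)),((413,381),(414,45))]:
    X,e=tri([ray(t,a),ray(s,b)]);print(X,e[0])
print(atz(t,(413,381),500),atz(t,(481,295),600),atz(t,(481,295),800))
st,R=tool();print(st['eef_pos'],st['q'],st['ft_force'])
save(w,'w1');save({'pixels':np.hstack([t['pixels'][120:,200:],w['pixels'][120:]])[:, :800]},'t1')
```

```text
[ 296.6 -437.5  500.6] 15.404696094086281
[ 352.6 -469.5  396.4] 20.010570488674404
[ 312.3 -437.   500. ] [ 445.9 -450.8  600. ] [ 352.2 -367.7  800. ]
[ 144.8 -423.3  231.9] [ 1.2 -0.  -0.   1.8 -0.   1.3 -0.1] [ 0.4 -0.9 -0.5]
```

View pics/t1.png

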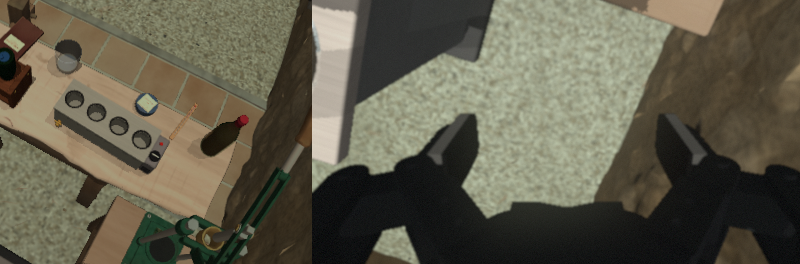

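The arm is clear so far. The corking press stands near (365,-440), with its lever elbow at about radius 530, z 500. I'll pass inside it, low and retracted.

step_arm(
  motion=[
    [[0, 0, 0, 0, -0.1, 0.7, 1], [0, 0, 0, 0, -0.1, 0.7, 1], [0, 0, 0, 0, -0.1, 0.7, 1], [0, 0, 0, 0, -0.1, 0.7, 1], [0, 0, 0, 0, -0.1, 0.7, 1]],
  ],
)

```text
t: 3.93
eef_pos: [139.3, -406.8, 90.3]
tool_rot: [3.098, 0.515, 0.001]
ft_force: [0.8, 0.8, 0.4]
gripper_width: 0.997
gripper_force: 0.0
```

step_arm(
  motion=[
    [[0, 0, -0.833, 0.93, -0.04, 0, 1]],
  ],
)

```text
t: 4.02
eef_pos: [167.1, -392.0, 86.3]
tool_rot: [-3.07, -0.633, 0.006]
ft_force: [-0.5, -0.6, -0.8]
gripper_width: 0.998
gripper_force: 0.0
```

step_arm(
  motion=[
    [[0, 0, -0.833, 0.93, -0.04, 0, 1]],
  ],
)

```text
t: 4.1
eef_pos: [206.2, -376.2, 89.6]
tool_rot: [-3.041, -0.78, 0.001]
ft_force: [0.7, -0.6, 0.8]
gripper_width: 1.001
gripper_force: 0.0
```

step_arm(
  motion=[
    [[0, 0, -0.833, 0.93, -0.04, 0, 1], [0, 0, -0.833, 0.93, -0.04, 0, 1], [0, 0, -0.833, 0.93, -0.04, 0, 1]],
  ],
)

```text
t: 4.35
eef_pos: [299.3, -309.7, 91.5]
tool_rot: [2.911, 1.179, 0.002]
ft_force: [-0.4, -0.5, 0.6]
gripper_width: 1.0
gripper_force: 0.0
```

step_arm(
  motion=[
    [[0, 0, -0.833, 0.93, -0.04, 0, 1], [0, 0, -0.833, 0.93, -0.04, 0, 1], [0, 0, -0.833, 0.93, -0.04, 0, 1], [0, 0, -0.833, 0.93, -0.04, 0, 1]],
  ],
)

```text
t: 4.68
eef_pos: [386.7, -189.0, 91.7]
tool_rot: [2.662, 1.667, 0.003]
ft_force: [1.5, -0.8, 1.0]
gripper_width: 1.002
gripper_force: 0.0
```

Run:
```python
from plan import *
st,R=tool();print(st['eef_pos'],st['q'],st['ft_force'],np.degrees(np.arctan2(*R[[1,0],0])))
```

```text
[ 386.7 -189.    91.7] [ 0.8  0.1 -0.4  2.   0.1  1.  -0.1] [ 1.5 -0.8  1. ] 64.11751683196563
```

step_arm(
  motion=[
    [[0, 0, -0.48, 0, 0, -0.9, 1], [0, 0, -0.48, 0, 0, -0.9, 1], [0, 0, -0.48, 0, 0, -0.9, 1], [0, 0, -0.48, 0, 0, -0.9, 1]],
  ],
)

```text
t: 5.02
eef_pos: [385.0, -189.9, 237.2]
tool_rot: [2.482, 1.926, 0.002]
ft_force: [0.7, -1.3, 0.6]
gripper_width: 1.001
gripper_force: 0.0
```

step_arm(
  motion=[
    [[0, 0, -0.48, 0, 0.5, -0.8, 1], [0, 0, -0.48, 0, 0.6, -0.8, 1], [0, 0, -0.48, 0, 0.6, -0.8, 1], [0, 0, -0.48, 0, 0.6, -0.8, 1], [0, 0, 0, 0, 0, 0, 1]],
  ],
)

```text
t: 5.43
eef_pos: [480.3, -207.1, 369.2]
tool_rot: [2.27, 2.16, 0.01]
ft_force: [-0.6, 0.3, -0.6]
gripper_width: 1.001
gripper_force: 0.0
```

Run:
```python
from plan import *
st,R=tool();print(st['eef_pos'],st['q'],st['ft_force'],np.degrees(np.arctan2(*R[[1,0],0])))
w=read_camera('wrist');save(w,'w2');print(w['origin'],Rm(w))
for X in[(584,-278,102),(589,-208,102),(593,-138,102),(598,-68,102)]: print(proj(w,X))
```

```text
[ 480.3 -207.1  369.2] [ 0.7  0.2 -0.4  1.4  0.1  1.6  0.2] [-0.6  0.3 -0.6] 87.14851006099023
[ 483.5 -136.8  511.8] [[ 1.  -0.1 -0. ]
 [-0.  -1.  -0.3]
 [ 0.   0.3 -1. ]]
[326.8 197.2]
[331.2 148.8]
[335.1  95.9]
[339.9  38.4]
```

View pics/w2.png

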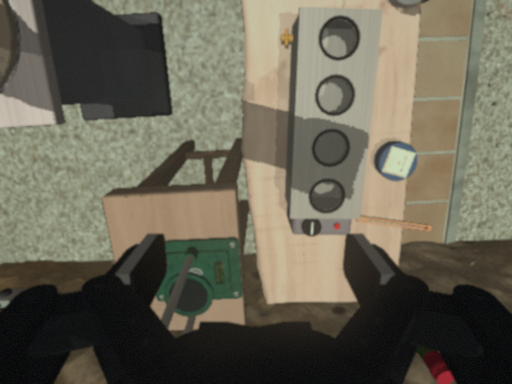

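The wrist view shows the bath holes at (327,195), (331,147), (335,95), (340,38), within 2 px of the predictions. The dial at (311,228) is next to hole 1. Next I'll view the rack.

step_arm(
  motion=[
    [[0, 0, 0, 0.9, 0, 0, 1], [0, 0, 0, 0.9, 0, 0, 1], [0, 0, 0, 0.9, 0, 0, 1], [0, 0, 0, 0.9, 0, 0, 1], [0, 0, 0, 0.9, 0, 0, 1]],
  ],
)

```text
t: 5.9
eef_pos: [484.1, -25.0, 362.6]
tool_rot: [-2.281, -2.159, 0.0]
ft_force: [1.0, 0.5, 0.1]
gripper_width: 0.997
gripper_force: 0.0
```

step_arm(
  motion=[
    [[0, 0, 0, 0.9, 0, 0, 1], [0, 0, 0, 0.9, 0, 0, 1], [0, 0, 0, 0.9, 0, 0, 1], [0, 0, 0, 0.9, 0, 0, 1], [0, 0, 0, 0, 0, 0, 1]],
  ],
)

```text
t: 6.32
eef_pos: [490.5, 125.4, 362.7]
tool_rot: [-2.267, -2.17, -0.003]
ft_force: [-0.5, 0.7, 0.2]
gripper_width: 0.998
gripper_force: 0.0
```

Run:
```python
from plan import *
st,R=tool();print(st['eef_pos'],st['q'],st['ft_force'],np.degrees(np.arctan2(*R[[1,0],0])))
w=read_camera('wrist');save(w,'w3');print(w['origin'])
import pickle;pickle.dump(w,open('w3.pkl','wb'))
for X in[(580,339,204),(577,270,204),(573,203,204),(571,131,204)]: print(proj(w,X))
```

```text
[490.5 125.4 362.7] [ 0.3  0.2 -0.7  1.4  0.1  1.6 -0.4] [-0.5  0.7  0.2] 87.49205633502211
[494.8 195.  505.7]
[347.1 -74.9]
[342.3  11.9]
[336.5  88.5]
[332.7 162.1]
```

View pics/w3.png

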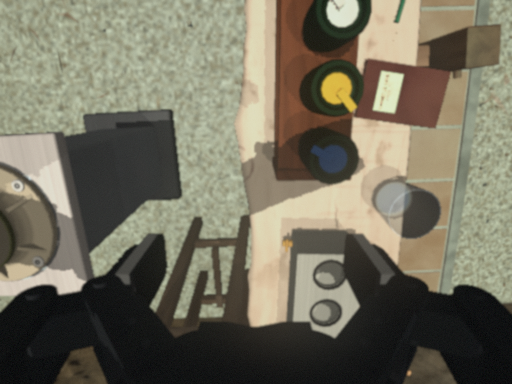

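step_arm(
  motion=[
    [[0, 0, 0, 0.9, 0, 0, 1], [0, 0, 0, 0.9, 0, 0, 1], [0, 0, 0, 0.9, 0, 0, 1], [0, 0, 0, 0.8, 0, 0, 1], [0, 0, 0, 0, 0, 0, 1]],
  ],
)

```text
t: 6.78
eef_pos: [497.7, 262.9, 361.8]
tool_rot: [-2.27, -2.166, 0.001]
ft_force: [-0.7, 1.2, -0.1]
gripper_width: 0.998
gripper_force: 0.0
```

Run:
```python
from plan import *
import pickle
st,R=tool();print(st['eef_pos'],st['q'],np.degrees(np.arctan2(*R[[1,0],0])))
w=read_camera('wrist');w3=pickle.load(open('w3.pkl','rb'))
V={'red':((0,8),(172,180)),'yellow':((18,32),),'blue':((100,125),)}
def mark(p,c,box):
    h=cv2.cvtColor(p['pixels'],cv2.COLOR_RGB2HSV); m=np.zeros(h.shape[:2],np.uint8)
    if c=='white': m[(h[...,1]<60)&(h[...,2]>130)]=255
    else:
        for lo,hi in V[c]: m[(h[...,0]>=lo)&(h[...,0]<=hi)&(h[...,1]>130)&(h[...,2]>50)]=255
    q=np.zeros_like(m);u,v=box;q[max(v-35,0):v+35,u-35:u+35]=m[max(v-35,0):v+35,u-35:u+35]
    q=cv2.morphologyEx(q,cv2.MORPH_OPEN,cv2.getStructuringElement(2,(17,17)))
    n,_,s,ce=cv2.connectedComponentsWithStats(q)
    if n<2: return None
    i=1+np.argmax(s[1:,4]); return ce[i],s[i].tolist()
G={'red':(580,342,204),'white':(577,273,204),'yellow':(573,204,204),'blue':(571,134,204)}
for c,X in G.items():
    rs=[]
    for nm,p in(('w3',w3),('w4',w)):
        u=proj(p,X)
        if 0<u[1]<260:
            r=mark(p,c,tuple(u.astype(int)))
            if r: rs.append(ray(p,r[0]));print(c,nm,u,r[0],r[1],atz(p,r[0],204))
    if len(rs)>1: print('   tri',*tri(rs))
save(w,'w4')
```

```text
[497.7 262.9 361.8] [ 0.   0.3 -0.8  1.3  0.2  1.7 -0.7] 87.32758378752378
red w4 [336.7  86.4] [335.4  84.1] [319, 68, 33, 33, 823] [578.7 344.2 204. ]
white w3 [342.4   8.3] [342.1  11.7] [327, 0, 32, 27, 743] [576.8 270.1 204. ]
white w4 [332.2 157.6] [332.2 156.2] [319, 143, 27, 27, 582] [576.9 274.5 204. ]
   tri [579.4 272.6 194.1] [np.float64(0.06324984396193714), np.float64(0.06324984396179593)]
yellow w3 [336.5  87.4] [335.9  88. ] [320, 71, 32, 34, 871] [572.4 203.5 204. ]
yellow w4 [327. 221.] [326.6 219.4] [313, 206, 28, 27, 598] [572.5 205.9 204. ]
   tri [573.8 203.6 198.6] [np.float64(0.02662926595129585), np.float64(0.026629265951450383)]
```

View pics/w4.png

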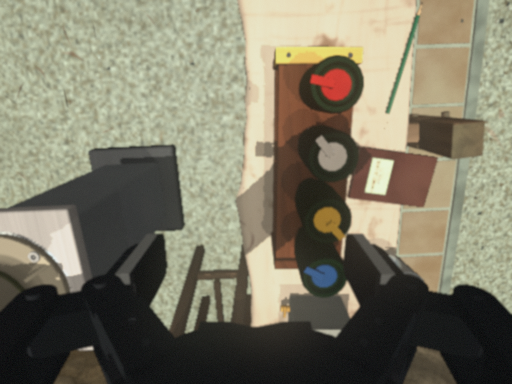

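The rack view shows red (335,84), white (332,156), yellow (327,219), blue (323,276), with the brass plate at the red end. The measured row is (578.7,344), (577,274), (573,204.5), (570,134.5).

step_arm(
  motion=[
    [[0, 0, 0, 0.71, 0.64, 0, 1], [0, 0, 0, 0.71, 0.64, 0, 1], [0, 0, 0, 0.71, 0.64, 0, 1], [0, 0, 0, 0, 0, 0.6, 1], [0, 0, 0, 0, 0, 0.6, 1]],
  ],
)

```text
t: 7.25
eef_pos: [583.5, 339.5, 312.8]
tool_rot: [-2.279, -2.158, -0.001]
ft_force: [-0.7, -0.3, -0.9]
gripper_width: 1.001
gripper_force: 0.0
```

step_arm(
  motion=[
    [[0, 0, 0, 0, 0, 0.6, 1], [0, 0, 0, 0, 0, 0.6, 1], [0, 0, 0, 0, 0, 0.2, 1], [0, 0, 0, 0, 0, 0, 1], [0, 0, 0, 0, 0, 0, 1]],
  ],
)

```text
t: 7.67
eef_pos: [581.6, 336.8, 259.8]
tool_rot: [2.282, 2.159, -0.0]
ft_force: [-0.9, 0.4, 0.8]
gripper_width: 0.999
gripper_force: 0.0
```

Run:
```python
from plan import *
st,R=tool();print(st['eef_pos'],st['q'],R)
print(go((578.5,344,152)))
w=read_camera('wrist');save(w,'w5')
```

```text
[581.6 336.8 259.8] [-0.1  0.6 -0.7  1.1  0.4  1.6 -0.9] [[ 0.1  1.   0. ]
 [ 1.  -0.1 -0. ]
 [-0.   0.  -1. ]]
[ 0.2 -0.1  2.7]
```

View pics/w5.png

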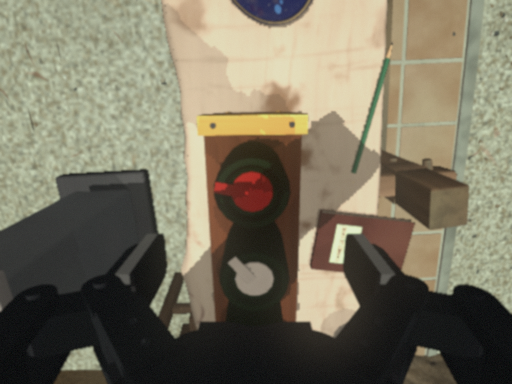

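Red is at (253,191), laterally centred between the fingers (mid column about 256); white is at (253,278). I'll refine the position numerically.

```bash
cat >> plan.py <<'E'
V={'red':((0,8),(172,180)),'yellow':((18,32),),'blue':((100,125),)}
def mark(p,c,X,k=17,r=35):
    u,v=proj(p,X).astype(int)
    h=cv2.cvtColor(p['pixels'],cv2.COLOR_RGB2HSV); m=np.zeros(h.shape[:2],np.uint8)
    if c=='white': m[(h[...,1]<70)&(h[...,2]>110)]=255
    else:
        for lo,hi in V[c]: m[(h[...,0]>=lo)&(h[...,0]<=hi)&(h[...,1]>130)&(h[...,2]>50)]=255
    q=np.zeros_like(m);s=np.s_[max(v-r,0):v+r,max(u-r,0):u+r];q[s]=m[s]
    q=cv2.morphologyEx(q,cv2.MORPH_OPEN,cv2.getStructuringElement(2,(k,k)))
    n,_,s,ce=cv2.connectedComponentsWithStats(q)
    if n<2: return None
    i=1+np.argmax(s[1:,4]); return atz(p,ce[i],X[2]),s[i].tolist()
E
python3 - <<'E'
from plan import *
w=read_camera('wrist')
print(mark(w,'red',(579,344,204)),mark(w,'white',(577,274,204),23))
print(go((578.5,344,152)),monitor.state()['eef_pos'])
E
```

```text
(array([580.4, 345.9, 204. ]), [228, 172, 45, 41, 1383]) (array([578.4, 276.8, 204. ]), [236, 263, 36, 32, 936])
[ 0.1 -0.1  2.7] [581.6 338.  261.4]
```

step_arm(
  motion=[
    [[0, 0, 0, 0.09, 0, 0.5, 1], [0, 0, 0, 0.09, 0, 0.6, 1], [0, 0, 0, 0, 0, 0.6, 1], [0, 0, 0, 0, 0, 0.6, 1], [0, 0, 0, 0, 0, 0.4, 1]],
  ],
)

```text
t: 8.18
eef_pos: [581.4, 345.3, 150.8]
tool_rot: [2.28, 2.161, 0.001]
ft_force: [0.0, -0.1, -0.6]
gripper_width: 0.996
gripper_force: 0.0
```

step_arm(
  motion=[
    [[0, 0, 0, 0, 0, 0, 1], [0, 0, 0, 0, 0, 0, 1], [0, 0, 0, 0, 0, 0, 1]],
  ],
)

```text
t: 8.43
eef_pos: [582.1, 346.1, 153.9]
tool_rot: [2.28, 2.16, 0.005]
ft_force: [0.3, 0.7, 1.3]
gripper_width: 1.001
gripper_force: 0.0
```

step_arm(
  motion=[
    [[0, 0, 0, 0, 0, 0, 0.3], [0, 0, 0, 0, 0, 0, 0.3], [0, 0, 0, 0, 0, 0, 0.3], [0, 0, 0, 0, 0, 0, 0.3], [0, 0, 0, 0, 0, 0, 0.3]],
  ],
  squeeze=50,
)

```text
t: 8.85
eef_pos: [581.4, 346.0, 153.0]
tool_rot: [2.28, 2.161, 0.003]
ft_force: [-1.1, 0.3, 6.5]
gripper_width: 0.627
gripper_force: 52.0
```

Gripped (53 mm, 52 N). Now I'll lift it straight up.

step_arm(
  motion=[
    [[0, 0, 0, 0, 0, -0.3, 0.3], [0, 0, 0, 0, 0, -0.5, 0.3], [0, 0, 0, 0, 0, -0.5, 0.3], [0, 0, 0, 0, 0, -0.5, 0.3], [0, 0, 0, 0, 0, -0.5, 0.3]],
  ],
)

```text
t: 9.27
eef_pos: [580.8, 345.0, 244.2]
tool_rot: [-2.28, -2.161, 0.002]
ft_force: [-0.0, 0.2, -4.6]
gripper_width: 0.628
gripper_force: 54.0
```

step_arm(
  motion=[
    [[0, 0, 0, 0, 0, -0.6, 0.3], [0, 0, 0, 0, 0, -0.7, 0.3], [0, 0, 0, 0, 0, -0.7, 0.3], [0, 0, 0, 0, 0, -0.7, 0.3], [0, 0, 0, 0, 0, -0.6, 0.3]],
  ],
)

```text
t: 9.68
eef_pos: [580.8, 345.0, 377.5]
tool_rot: [-2.28, -2.161, -0.0]
ft_force: [1.0, 0.5, -3.9]
gripper_width: 0.627
gripper_force: 54.1
```

Run:
```python
from plan import *
st,R=tool();print(st['eef_pos'],st['q'],st['ft_force'],st['gripper_width'],np.degrees(np.arctan2(*R[[1,0],0])))
w=read_camera('wrist');z=st['eef_pos'][2]-153+204
print(mark(w,'red',(st['eef_pos'][0],st['eef_pos'][1],z),17,60), proj(w,(*st['eef_pos'][:2],z)))
```

```text
[580.8 345.  377.5] [-0.2  0.6 -0.7  0.8  0.4  1.8 -0.8] [ 1.   0.5 -3.9] 0.6269265008080446 86.91546970009017
(array([580.1, 347.9, 428.5]), [192, 263, 103, 65, 4588]) [252.1 302.6]
```

step_arm(
  motion=[
    [[0, 0, 0, -0.4, 0.03, 0, 0.3], [0, 0, 0, -0.7, 0.05, 0, 0.3], [0, 0, 0, -0.9, 0.05, 0, 0.3], [0, 0, 0, -0.9, 0.05, 0, 0.3], [0, 0, 0, -0.9, 0.05, 0, 0.3]],
  ],
)

```text
t: 10.15
eef_pos: [581.6, 191.6, 374.7]
tool_rot: [-2.279, -2.161, 0.002]
ft_force: [1.2, -0.9, -4.2]
gripper_width: 0.628
gripper_force: 54.4
```

step_arm(
  motion=[
    [[0, 0, 0, -0.9, 0.05, 0, 0.3], [0, 0, 0, -0.9, 0.05, 0, 0.3], [0, 0, 0, -0.9, 0.05, 0, 0.3], [0, 0, 0, -0.9, 0.05, 0, 0.3], [0, 0, 0, -0.9, 0.05, 0, 0.3]],
  ],
)

```text
t: 10.57
eef_pos: [581.8, 10.9, 375.1]
tool_rot: [-2.28, -2.161, 0.001]
ft_force: [0.8, -0.3, -4.1]
gripper_width: 0.629
gripper_force: 54.4
```

step_arm(
  motion=[
    [[0, 0, 0, -0.9, 0.05, 0, 0.3], [0, 0, 0, -0.9, 0.05, 0, 0.3], [0, 0, 0, -0.9, 0.05, 0, 0.3], [0, 0, 0, -0.9, 0.05, 0, 0.3], [0, 0, 0, -0.9, 0.05, 0, 0.3]],
  ],
)

```text
t: 10.98
eef_pos: [582.1, -169.2, 375.1]
tool_rot: [-2.28, -2.161, 0.001]
ft_force: [0.7, 0.7, -3.7]
gripper_width: 0.631
gripper_force: 54.4
```

step_arm(
  motion=[
    [[0, 0, 0, -0.9, 0.05, 0, 0.3], [0, 0, 0, -0.9, 0.05, 0, 0.3], [0, 0, 0, -0.6, 0.05, 0, 0.3], [0, 0, 0, -0.3, 0.02, 0, 0.3], [0, 0, 0, 0, 0, 0, 0.3]],
  ],
)

```text
t: 11.4
eef_pos: [582.6, -280.1, 373.7]
tool_rot: [-2.285, -2.153, 0.003]
ft_force: [-0.2, -0.2, -6.2]
gripper_width: 0.628
gripper_force: 54.4
```

```bash
cat >> plan.py <<'E'
def holes(p,G,z=102):
    out=[]
    g=cv2.cvtColor(p['pixels'],cv2.COLOR_RGB2GRAY)
    for X in G:
        u=proj(p,(*X,z)); r=np.linalg.norm(proj(p,(X[0]+22,X[1],z))-u)
        if not(0<u[1]<260): continue
        a=max(int(u[1]-1.6*r),0);b=int(u[0]-1.6*r)
        c=g[a:int(u[1]+1.6*r),b:int(u[0]+1.6*r)]
        t,_=cv2.threshold(c,0,255,cv2.THRESH_OTSU); t=np.median(c[c>t])*0.62
        m=(c<t).astype(np.uint8)
        cs=[k for k in cv2.findContours(m,cv2.RETR_EXTERNAL,cv2.CHAIN_APPROX_NONE)[0] if len(k)>20]
        best=min(((cv2.fitEllipse(cv2.convexHull(k)) if len(cv2.convexHull(k))>5 else ((0,0),(0,0),0)) for k in cs),key=lambda e:np.hypot(e[0][0]+b-u[0],e[0][1]+a-u[1]),default=None)
        if best: out.append((X,np.array(best[0])+[b,a]-u,np.array(best[1]),r,atz(p,(best[0][0]+b,best[0][1]+a),z)[:2]))
    return out
E
python3 - <<'E'
from plan import *
st,R=tool();print(st['eef_pos'],st['q'],st['ft_force'],st['gripper_width'],np.degrees(np.arctan2(*R[[1,0],0])))
w=read_camera('wrist');t=read_camera('top');save(w,'w6')
G=[(584,-277),(589,-207),(593,-137),(598,-67)]
for p in(w,t):
    for r in holes(p,G): print(*r)
E
```

```text
[ 582.6 -280.1  373.7] [ 0.7  0.5 -0.6  1.   0.3  1.8  0.2] [-0.2 -0.2 -6.2] 0.6284107712580759 86.58759290932916
(584, -277) [-0.1 -1.1] [35.4 36.9] 15.878175929071999 [ 584.  -275.4]
(589, -207) [-5.   4.1] [40.1 54.7] 16.606299469420897 [ 582.  -211.9]
(593, -137) [-0.1 -0.3] [40.4 43.2] 17.354463260552034 [ 592.9 -136.6]
(593, -137) [-5.7 -4. ] [ 4.4 12.5] 7.575671819605573 [ 595.6 -118.3]
(598, -67) [0.1 0.2] [17.5 19.3] 7.478851104676638 [597.6 -67.5]
```

step_arm(
  motion=[
    [[0, 0, 0, 0.09, 0.04, 0, 0.3], [0, 0, 0, 0, 0, 0.5, 0.3], [0, 0, 0, 0, 0, 0.6, 0.3], [0, 0, 0, 0, 0, 0.6, 0.3], [0, 0, 0, 0, 0, 0.5, 0.3]],
  ],
)

```text
t: 11.92
eef_pos: [585.8, -269.4, 286.1]
tool_rot: [-2.276, -2.164, -0.0]
ft_force: [0.5, -0.3, -4.5]
gripper_width: 0.626
gripper_force: 54.4
```

step_arm(
  motion=[
    [[0, 0, 0, 0, 0, 0.3, 0.3], [0, 0, 0, 0, 0, 0.2, 0.3], [0, 0, 0, 0, 0, 0.2, 0.3], [0, 0, 0, 0, 0, 0, 0.3], [0, 0, 0, 0, 0, 0, 0.3]],
  ],
)

```text
t: 12.33
eef_pos: [585.9, -271.9, 260.0]
tool_rot: [2.28, 2.161, 0.001]
ft_force: [-1.1, 0.1, -4.3]
gripper_width: 0.63
gripper_force: 54.2
```

Run:
```python
from plan import *
st,R=tool();print(st['eef_pos'],st['ft_force'],go((584.3,-276.5,153)))
```

```text
[ 585.9 -271.9  260. ] [-1.1  0.1 -4.3] [-0.1 -0.   2.7]
```

step_arm(
  motion=[
    [[0, 0, 0, -0.12, -0.04, 0, 0.3], [0, 0, 0, 0, 0, 0, 0.3], [0, 0, 0, 0, 0, 0.25, 0.3], [0, 0, 0, 0, 0, 0.35, 0.3], [0, 0, 0, 0, 0, 0.35, 0.3]],
  ],
)

```text
t: 12.75
eef_pos: [584.1, -277.0, 221.0]
tool_rot: [2.28, 2.16, 0.001]
ft_force: [0.7, 0.3, -4.3]
gripper_width: 0.628
gripper_force: 54.5
```

step_arm(
  motion=[
    [[0, 0, 0, 0, 0, 0.35, 0.3], [0, 0, 0, 0, 0, 0.35, 0.3], [0, 0, 0, 0, 0, 0.3, 0.3], [0, 0, 0, 0, 0, 0.2, 0.3], [0, 0, 0, 0, 0, 0, 0.3]],
  ],
)

```text
t: 13.17
eef_pos: [582.7, -276.7, 170.9]
tool_rot: [-2.278, -2.159, 0.002]
ft_force: [-0.3, -0.5, -4.6]
gripper_width: 0.627
gripper_force: 54.3
```

step_arm(
  motion=[
    [[0, 0, 0, 0, 0, 0.15, 0.3], [0, 0, 0, 0, 0, 0.15, 0.3], [0, 0, 0, 0, 0, 0.1, 0.3], [0, 0, 0, 0, 0, 0, 0.3]],
  ],
)

```text
t: 13.5
eef_pos: [583.4, -276.8, 156.4]
tool_rot: [-2.28, -2.16, 0.001]
ft_force: [-0.5, -0.5, -5.0]
gripper_width: 0.627
gripper_force: 54.4
```

Nearly down. I'll ease it on until the force shows the floor.

step_arm(
  motion=[
    [[0, 0, 0, 0, 0, 0.06, 0.3], [0, 0, 0, 0, 0, 0, 0.3], [0, 0, 0, 0, 0, 0, 0.3]],
  ],
)

```text
t: 13.75
eef_pos: [583.9, -276.9, 155.1]
tool_rot: [2.28, 2.161, 0.0]
ft_force: [-0.3, -0.2, -5.6]
gripper_width: 0.627
gripper_force: 54.4
```

step_arm(
  motion=[
    [[0, 0, 0, 0, 0, 0.04, 0.3], [0, 0, 0, 0, 0, 0, 0.3], [0, 0, 0, 0, 0, 0, 0.3]],
  ],
)

```text
t: 14.0
eef_pos: [583.9, -276.8, 153.4]
tool_rot: [2.28, 2.161, 0.001]
ft_force: [-0.2, 0.3, -5.0]
gripper_width: 0.624
gripper_force: 54.4
```

step_arm(
  motion=[
    [[0, 0, 0, 0, 0, 0.04, 0.3], [0, 0, 0, 0, 0, 0, 0.3], [0, 0, 0, 0, 0, 0, 0.3]],
  ],
)

```text
t: 14.25
eef_pos: [584.1, -276.9, 153.0]
tool_rot: [2.279, 2.16, 0.001]
ft_force: [-3.1, 1.9, 5.9]
gripper_width: 0.629
gripper_force: 55.6
```

step_arm(
  motion=[
    [[0, 0, 0, 0, 0, 0.04, 0.3], [0, 0, 0, 0, 0, 0, 0.3], [0, 0, 0, 0, 0, 0, 0.3]],
  ],
)

```text
t: 14.5
eef_pos: [584.2, -276.9, 152.9]
tool_rot: [2.279, 2.159, 0.001]
ft_force: [-6.4, 2.6, 14.9]
gripper_width: 0.622
gripper_force: 57.2
```

Standing on the floor. Release and go up.

step_arm(
  motion=[
    [[0, 0, 0, 0, 0, -0.04, 0.8], [0, 0, 0, 0, 0, 0, 1], [0, 0, 0, 0, 0, 0, 1], [0, 0, 0, 0, 0, 0, 1], [0, 0, 0, 0, 0, 0, 1]],
  ],
)

```text
t: 14.92
eef_pos: [583.8, -276.9, 151.4]
tool_rot: [-2.28, -2.161, -0.0]
ft_force: [0.9, -0.1, 0.3]
gripper_width: 1.001
gripper_force: 0.0
```

step_arm(
  motion=[
    [[0, 0, 0, 0, 0, -0.2, 1], [0, 0, 0, 0, 0, -0.5, 1], [0, 0, 0, 0, 0, -0.7, 1], [0, 0, 0, 0, 0, -0.8, 1], [0, 0, 0, 0, 0, -0.8, 1]],
  ],
)

```text
t: 15.33
eef_pos: [583.4, -276.7, 273.3]
tool_rot: [-2.28, -2.161, -0.0]
ft_force: [-0.0, 0.3, 0.5]
gripper_width: 1.002
gripper_force: 0.0
```

Run:
```python
from plan import *
st,R=tool();print(st['eef_pos'],st['q'],st['ft_force'],st['gripper_width'],R[:,0])
w=read_camera('wrist');t=read_camera('top')
print(mark(w,'red',(584,-276,204),11,40)); print(mark(t,'red',(584,-276,204),3,14))
for r in holes(w,[(589,-207),(593,-137),(598,-67)]): print(*r)
G={'white':(577,274,204),'yellow':(573,204,204),'blue':(571,134,204)}
for c in G: print(c,mark(t,c,G[c],3,12))
```

```text
[ 583.4 -276.7  273.3] [ 0.8  0.5 -0.6  1.2  0.3  1.5  0.2] [-0.   0.3  0.5] 1.0024471521329557 [0.1 1.  0. ]
(array([ 581.9, -275.8,  204. ]), [221, 178, 54, 38, 1312])
None
(589, -207) [-1.5 25.9] [ 68.1 105.8] 21.86321733709421 [ 586.1 -232.6]
(593, -137) [ 0.1 -0.3] [54.5 59. ] 23.161229588130677 [ 593.1 -136.7]
white (array([576.8, 270.4, 204. ]), [155, 148, 12, 9, 73])
yellow (array([574.2, 199.7, 204. ]), [176, 159, 16, 11, 117])
blue (array([569.4, 132.7, 204. ]), [195, 171, 15, 11, 104])
```

step_arm(
  motion=[
    [[0, 0, 0, 0.4, -0.05, 0, 1], [0, 0, 0, 0.7, -0.05, 0, 1], [0, 0, 0, 0.9, -0.05, 0, 1], [0, 0, 0, 0.9, -0.05, 0, 1], [0, 0, 0, 0.9, -0.05, 0, 1]],
  ],
)

```text
t: 15.85
eef_pos: [581.1, -122.2, 270.9]
tool_rot: [-2.279, -2.16, 0.001]
ft_force: [0.4, 0.8, 0.6]
gripper_width: 1.001
gripper_force: 0.0
```

step_arm(
  motion=[
    [[0, 0, 0, 0.9, -0.05, 0, 1], [0, 0, 0, 0.9, -0.05, 0, 1], [0, 0, 0, 0.9, -0.05, 0, 1], [0, 0, 0, 0.9, -0.05, 0, 1], [0, 0, 0, 0.9, -0.05, 0, 1]],
  ],
)

```text
t: 16.27
eef_pos: [580.4, 58.1, 271.1]
tool_rot: [-2.279, -2.161, 0.002]
ft_force: [1.0, -0.2, -0.2]
gripper_width: 1.002
gripper_force: 0.0
```

step_arm(
  motion=[
    [[0, 0, 0, 0.9, -0.05, 0, 1], [0, 0, 0, 0.9, -0.05, 0, 1], [0, 0, 0, 0.9, -0.05, 0, 1], [0, 0, 0, 0.9, -0.05, 0, 1], [0, 0, 0, 0.9, -0.05, 0, 1]],
  ],
)

```text
t: 16.68
eef_pos: [580.1, 238.1, 271.0]
tool_rot: [-2.279, -2.161, 0.002]
ft_force: [0.9, -0.5, -0.2]
gripper_width: 0.999
gripper_force: 0.0
```

step_arm(
  motion=[
    [[0, 0, 0, 0.6, -0.07, 0, 1], [0, 0, 0, 0.38, -0.07, 0, 1], [0, 0, 0, 0, 0, 0, 1], [0, 0, 0, 0, 0, 0, 1], [0, 0, 0, 0, 0, 0, 1]],
  ],
)

```text
t: 17.1
eef_pos: [577.7, 274.6, 271.2]
tool_rot: [2.281, 2.16, -0.002]
ft_force: [0.8, -0.6, 0.2]
gripper_width: 1.001
gripper_force: 0.0
```

Run:
```python
from plan import *
st,R=tool();print(st['eef_pos'],st['q'],R[:,0])
w=read_camera('wrist')
print(mark(w,'white',(577,275,204),21,45)); print(go((578,275.5,152)))
```

```text
[577.7 274.6 271.2] [-0.   0.5 -0.8  1.2  0.3  1.5 -0.8] [ 0.1  1.  -0. ]
(array([578.2, 275.2, 204. ]), [236, 180, 38, 37, 1137])
[ 0. -0.  3.]
```

step_arm(
  motion=[
    [[0, 0, 0, 0.01, 0, 0.6, 1], [0, 0, 0, 0, 0, 0.7, 1], [0, 0, 0, 0, 0, 0.7, 1], [0, 0, 0, 0, 0, 0.6, 1], [0, 0, 0, 0, 0, 0.37, 1]],
  ],
)

```text
t: 17.57
eef_pos: [577.5, 273.0, 149.9]
tool_rot: [-2.283, -2.158, 0.005]
ft_force: [0.1, -0.5, -0.1]
gripper_width: 1.002
gripper_force: 0.0
```

step_arm(
  motion=[
    [[0, 0, 0, 0, 0, 0, 1], [0, 0, 0, 0, 0, 0, 1], [0, 0, 0, 0, 0, 0, 0.3], [0, 0, 0, 0, 0, 0, 0.3], [0, 0, 0, 0, 0, 0, 0.3]],
  ],
  squeeze=50,
)

```text
t: 17.98
eef_pos: [578.6, 276.3, 155.0]
tool_rot: [2.28, 2.16, 0.005]
ft_force: [-2.2, -1.6, 3.6]
gripper_width: 0.628
gripper_force: 52.4
```

step_arm(
  motion=[
    [[0, 0, 0, 0, 0, 0, 0.3], [0, 0, 0, 0, 0, 0, 0.3]],
  ],
)

```text
t: 18.15
eef_pos: [578.6, 276.5, 155.0]
tool_rot: [2.28, 2.16, 0.004]
ft_force: [-0.3, -0.5, 6.2]
gripper_width: 0.633
gripper_force: 52.7
```

step_arm(
  motion=[
    [[0, 0, 0, 0, 0, -0.3, 0.3], [0, 0, 0, 0, 0, -0.5, 0.3], [0, 0, 0, 0, 0, -0.5, 0.3], [0, 0, 0, 0, 0, -0.5, 0.3], [0, 0, 0, 0, 0, -0.5, 0.3]],
  ],
)

```text
t: 18.57
eef_pos: [577.5, 275.7, 246.2]
tool_rot: [-2.28, -2.161, 0.001]
ft_force: [0.3, -0.1, -4.5]
gripper_width: 0.63
gripper_force: 53.9
```

step_arm(
  motion=[
    [[0, 0, 0, 0, 0, -0.6, 0.3], [0, 0, 0, 0, 0, -0.7, 0.3], [0, 0, 0, 0, 0, -0.7, 0.3], [0, 0, 0, 0, 0, -0.7, 0.3], [0, 0, 0, 0, 0, -0.6, 0.3]],
  ],
)

```text
t: 18.98
eef_pos: [577.4, 275.7, 379.5]
tool_rot: [-2.28, -2.161, -0.001]
ft_force: [0.8, 0.9, -3.9]
gripper_width: 0.63
gripper_force: 54.0
```

step_arm(
  motion=[
    [[0, 0, 0, -0.4, 0.06, 0, 0.3], [0, 0, 0, -0.7, 0.06, 0, 0.3], [0, 0, 0, -0.9, 0.06, 0, 0.3], [0, 0, 0, -0.9, 0.06, 0, 0.3], [0, 0, 0, -0.9, 0.06, 0, 0.3]],
  ],
)

```text
t: 19.4
eef_pos: [581.0, 122.1, 377.2]
tool_rot: [-2.279, -2.162, 0.001]
ft_force: [0.9, -0.4, -4.2]
gripper_width: 0.629
gripper_force: 54.1
```

step_arm(
  motion=[
    [[0, 0, 0, -0.9, 0.06, 0, 0.3], [0, 0, 0, -0.9, 0.06, 0, 0.3], [0, 0, 0, -0.9, 0.06, 0, 0.3], [0, 0, 0, -0.9, 0.06, 0, 0.3], [0, 0, 0, -0.9, 0.06, 0, 0.3]],
  ],
)

```text
t: 19.82
eef_pos: [583.2, -58.6, 377.5]
tool_rot: [-2.28, -2.161, 0.0]
ft_force: [1.3, 0.0, -4.0]
gripper_width: 0.628
gripper_force: 54.1
```

step_arm(
  motion=[
    [[0, 0, 0, -0.9, 0.06, 0, 0.3], [0, 0, 0, -0.9, 0.06, 0, 0.3], [0, 0, 0, -0.9, 0.06, 0, 0.3], [0, 0, 0, -0.6, 0.07, 0, 0.3], [0, 0, 0, -0.43, 0.07, 0, 0.3]],
  ],
)

```text
t: 20.23
eef_pos: [587.7, -210.7, 376.9]
tool_rot: [-2.285, -2.156, 0.002]
ft_force: [0.0, -0.1, -4.4]
gripper_width: 0.634
gripper_force: 54.1
```

step_arm(
  motion=[
    [[0, 0, 0, 0, 0, 0, 0.3], [0, 0, 0, 0, 0, 0.4, 0.3], [0, 0, 0, 0, 0, 0.6, 0.3], [0, 0, 0, 0, 0, 0.6, 0.3], [0, 0, 0, 0, 0, 0.6, 0.3]],
  ],
)

```text
t: 20.65
eef_pos: [588.5, -205.8, 288.5]
tool_rot: [-2.279, -2.162, -0.001]
ft_force: [0.4, -1.0, -4.4]
gripper_width: 0.627
gripper_force: 54.3
```

step_arm(
  motion=[
    [[0, 0, 0, 0, 0, 0.4, 0.3], [0, 0, 0, 0, 0, 0.2, 0.3], [0, 0, 0, 0, 0, 0, 0.3], [0, 0, 0, 0, 0, 0, 0.3], [0, 0, 0, 0, 0, 0, 0.3]],
  ],
)

```text
t: 21.07
eef_pos: [589.4, -206.4, 266.7]
tool_rot: [2.279, 2.16, 0.002]
ft_force: [-0.2, 0.3, -4.7]
gripper_width: 0.632
gripper_force: 54.1
```

Run:
```python
from plan import *
st,R=tool();print(st['eef_pos'],st['q'],st['ft_force'],go((588.7,-206.8,155)))
w=read_camera('wrist')
for r in holes(w,[(593,-137),(597.5,-67)]): print(*r)
```

```text
[ 589.4 -206.4  266.7] [ 0.7  0.4 -0.6  1.3  0.3  1.5  0.1] [-0.2  0.3 -4.7] [-0.  -0.   2.8]
(593, -137) [-4.9 19.8] [61.  97.6] 22.32511610657418 [ 587.1 -155.9]
(597.5, -67) [ 0.  -0.1] [55.8 60.2] 23.684095874140112 [597.5 -66.9]
```

step_arm(
  motion=[
    [[0, 0, 0, -0.01, -0.02, 0.2, 0.3], [0, 0, 0, 0, 0, 0.35, 0.3], [0, 0, 0, 0, 0, 0.35, 0.3], [0, 0, 0, 0, 0, 0.35, 0.3], [0, 0, 0, 0, 0, 0.35, 0.3]],
  ],
)

```text
t: 21.53
eef_pos: [588.0, -207.1, 200.5]
tool_rot: [2.28, 2.16, 0.001]
ft_force: [0.3, -0.2, -5.2]
gripper_width: 0.633
gripper_force: 54.4
```

step_arm(
  motion=[
    [[0, 0, 0, 0, 0, 0.35, 0.3], [0, 0, 0, 0, 0, 0.3, 0.3], [0, 0, 0, 0, 0, 0.2, 0.3], [0, 0, 0, 0, 0, 0.15, 0.3], [0, 0, 0, 0, 0, 0.05, 0.3]],
  ],
)

```text
t: 21.95
eef_pos: [587.8, -206.7, 158.2]
tool_rot: [-2.279, -2.161, -0.0]
ft_force: [0.5, 0.6, -3.2]
gripper_width: 0.629
gripper_force: 54.3
```

step_arm(
  motion=[
    [[0, 0, 0, 0, 0, 0.05, 0.3], [0, 0, 0, 0, 0, 0, 0.3], [0, 0, 0, 0, 0, 0, 0.3]],
  ],
)

```text
t: 22.2
eef_pos: [588.3, -206.7, 157.5]
tool_rot: [2.28, 2.161, 0.001]
ft_force: [0.2, 0.4, -5.3]
gripper_width: 0.632
gripper_force: 54.3
```

step_arm(
  motion=[
    [[0, 0, 0, 0, 0, 0.04, 0.3], [0, 0, 0, 0, 0, 0, 0.3], [0, 0, 0, 0, 0, 0, 0.3]],
  ],
)

```text
t: 22.45
eef_pos: [588.5, -206.6, 155.8]
tool_rot: [2.279, 2.161, 0.002]
ft_force: [1.1, 2.9, -3.1]
gripper_width: 0.632
gripper_force: 54.4
```

step_arm(
  motion=[
    [[0, 0, 0, 0, 0, 0.04, 0.3], [0, 0, 0, 0, 0, 0, 0.3], [0, 0, 0, 0, 0, 0, 0.3]],
  ],
)

```text
t: 22.7
eef_pos: [588.6, -206.5, 155.0]
tool_rot: [2.279, 2.161, 0.002]
ft_force: [-1.1, 3.7, 5.6]
gripper_width: 0.628
gripper_force: 55.0
```

step_arm(
  motion=[
    [[0, 0, 0, 0, 0, 0.03, 0.3], [0, 0, 0, 0, 0, 0, 0.3], [0, 0, 0, 0, 0, 0, 0.3]],
  ],
)

```text
t: 22.95
eef_pos: [588.7, -206.6, 154.9]
tool_rot: [2.278, 2.16, 0.002]
ft_force: [-3.4, 4.5, 13.8]
gripper_width: 0.628
gripper_force: 56.0
```

step_arm(
  motion=[
    [[0, 0, 0, 0, 0, -0.03, 0.8], [0, 0, 0, 0, 0, 0, 1], [0, 0, 0, 0, 0, 0, 1], [0, 0, 0, 0, 0, 0, 1], [0, 0, 0, 0, 0, 0, 1]],
  ],
)

```text
t: 23.37
eef_pos: [587.8, -207.4, 153.4]
tool_rot: [-2.281, -2.16, 0.001]
ft_force: [0.8, 0.2, 0.3]
gripper_width: 1.001
gripper_force: 0.0
```

step_arm(
  motion=[
    [[0, 0, 0, 0, 0, -0.2, 1], [0, 0, 0, 0, 0, -0.5, 1], [0, 0, 0, 0, 0, -0.7, 1], [0, 0, 0, 0, 0, -0.8, 1], [0, 0, 0, 0, 0, -0.8, 1]],
  ],
)

```text
t: 23.78
eef_pos: [587.5, -206.9, 275.3]
tool_rot: [-2.28, -2.161, 0.0]
ft_force: [1.0, 0.6, 0.5]
gripper_width: 1.002
gripper_force: 0.0
```

Run:
```python
from plan import *
st,R=tool();print(st['eef_pos'])
w=read_camera('wrist');t=read_camera('top')
print(mark(w,'white',(588.5,-206,204),15,40)); print(mark(t,'white',(588,-206,204),3,14))
for r in holes(w,[(593,-137),(597.5,-67)]): print(*r)
```

```text
[ 587.5 -206.9  275.3]
(array([ 588.7, -206.5,  204. ]), [237, 179, 38, 36, 1065])
None
(593, -137) [-0.1 -0.6] [50.8 52.4] 21.726556171291328 [ 593.  -136.4]
(597.5, -67) [-0.  -0.2] [54.1 58.8] 23.009548188909157 [597.5 -66.8]
```

step_arm(
  motion=[
    [[0, 0, 0, 0.4, -0.07, 0, 1], [0, 0, 0, 0.7, -0.07, 0, 1], [0, 0, 0, 0.9, -0.07, 0, 1], [0, 0, 0, 0.9, -0.07, 0, 1], [0, 0, 0, 0.9, -0.07, 0, 1]],
  ],
)

```text
t: 24.3
eef_pos: [581.1, -52.3, 273.0]
tool_rot: [-2.28, -2.16, 0.001]
ft_force: [0.7, 0.0, -0.6]
gripper_width: 1.0
gripper_force: 0.0
```

step_arm(
  motion=[
    [[0, 0, 0, 0.9, -0.07, 0, 1], [0, 0, 0, 0.9, -0.07, 0, 1], [0, 0, 0, 0.9, -0.07, 0, 1], [0, 0, 0, 0.9, -0.07, 0, 1], [0, 0, 0, 0.9, -0.07, 0, 1]],
  ],
)

```text
t: 24.72
eef_pos: [576.6, 128.3, 273.1]
tool_rot: [-2.279, -2.161, 0.002]
ft_force: [0.7, 0.2, -0.7]
gripper_width: 0.999
gripper_force: 0.0
```

step_arm(
  motion=[
    [[0, 0, 0, 0.9, -0.07, 0, 1], [0, 0, 0, 0.6, -0.07, 0, 1], [0, 0, 0, 0.45, -0.07, 0, 1], [0, 0, 0, 0, 0, 0, 1], [0, 0, 0, 0, 0, 0, 1]],
  ],
)

```text
t: 25.13
eef_pos: [572.3, 206.2, 273.1]
tool_rot: [-2.276, -2.164, 0.002]
ft_force: [0.4, -1.1, 0.4]
gripper_width: 1.003
gripper_force: 0.0
```

step_arm(
  motion=[
    [[0, 0, 0, 0, 0, 0, 1], [0, 0, 0, 0, 0, 0, 1]],
  ],
)

```text
t: 25.3
eef_pos: [573.9, 202.8, 273.4]
tool_rot: [2.282, 2.158, -0.001]
ft_force: [0.2, 0.3, 0.1]
gripper_width: 0.999
gripper_force: 0.0
```

Run:
```python
from plan import *
st,R=tool();print(st['eef_pos'],st['q'],R[:,0])
w=read_camera('wrist')
print(mark(w,'yellow',(574,205,204),21,45)); print(go((574,205,152)))
```

```text
[573.9 202.8 273.4] [ 0.2  0.4 -0.8  1.3  0.3  1.5 -0.7] [ 0.1  1.  -0. ]
(array([574.6, 205.3, 204. ]), [235, 174, 40, 40, 1262])
[ 0.1 -0.   3. ]
```

step_arm(
  motion=[
    [[0, 0, 0, 0.06, 0.01, 0.6, 1], [0, 0, 0, 0, 0, 0.7, 1], [0, 0, 0, 0, 0, 0.7, 1], [0, 0, 0, 0, 0, 0.6, 1], [0, 0, 0, 0, 0, 0.4, 1]],
  ],
)

```text
t: 25.77
eef_pos: [573.5, 204.7, 151.0]
tool_rot: [-2.282, -2.158, 0.004]
ft_force: [0.5, -0.8, 0.0]
gripper_width: 1.0
gripper_force: 0.0
```

step_arm(
  motion=[
    [[0, 0, 0, 0, 0, 0, 1], [0, 0, 0, 0, 0, 0, 1], [0, 0, 0, 0, 0, 0, 0.3], [0, 0, 0, 0, 0, 0, 0.3], [0, 0, 0, 0, 0, 0, 0.3]],
  ],
  squeeze=50,
)

```text
t: 26.18
eef_pos: [575.0, 207.2, 155.7]
tool_rot: [2.28, 2.16, 0.004]
ft_force: [-4.2, 0.1, 4.9]
gripper_width: 0.63
gripper_force: 51.8
```

step_arm(
  motion=[
    [[0, 0, 0, 0, 0, 0, 0.3], [0, 0, 0, 0, 0, 0, 0.3]],
  ],
)

```text
t: 26.35
eef_pos: [574.7, 207.4, 155.7]
tool_rot: [2.279, 2.16, 0.004]
ft_force: [-0.2, -0.1, 5.7]
gripper_width: 0.635
gripper_force: 52.0
```

step_arm(
  motion=[
    [[0, 0, 0, 0, 0, -0.3, 0.3], [0, 0, 0, 0, 0, -0.5, 0.3], [0, 0, 0, 0, 0, -0.5, 0.3], [0, 0, 0, 0, 0, -0.5, 0.3], [0, 0, 0, 0, 0, -0.5, 0.3]],
  ],
)

```text
t: 26.77
eef_pos: [573.9, 206.6, 247.4]
tool_rot: [-2.28, -2.161, 0.0]
ft_force: [0.1, -0.1, -4.3]
gripper_width: 0.629
gripper_force: 53.8
```

step_arm(
  motion=[
    [[0, 0, 0, 0, 0, -0.6, 0.3], [0, 0, 0, 0, 0, -0.7, 0.3], [0, 0, 0, 0, 0, -0.7, 0.3], [0, 0, 0, 0, 0, -0.7, 0.3], [0, 0, 0, 0, 0, -0.6, 0.3]],
  ],
)

```text
t: 27.18
eef_pos: [573.7, 206.6, 380.7]
tool_rot: [2.28, 2.161, 0.002]
ft_force: [0.3, 0.6, -3.8]
gripper_width: 0.629
gripper_force: 53.8
```

step_arm(
  motion=[
    [[0, 0, 0, -0.4, 0.08, 0, 0.3], [0, 0, 0, -0.7, 0.08, 0, 0.3], [0, 0, 0, -0.9, 0.09, 0, 0.3], [0, 0, 0, -0.9, 0.09, 0, 0.3], [0, 0, 0, -0.9, 0.09, 0, 0.3]],
  ],
)

```text
t: 27.6
eef_pos: [582.6, 52.8, 378.5]
tool_rot: [2.279, 2.162, 0.0]
ft_force: [0.5, 0.4, -3.8]
gripper_width: 0.631
gripper_force: 53.9
```

step_arm(
  motion=[
    [[0, 0, 0, -0.9, 0.09, 0, 0.3], [0, 0, 0, -0.9, 0.09, 0, 0.3], [0, 0, 0, -0.9, 0.09, 0, 0.3], [0, 0, 0, -0.9, 0.08, 0, 0.3], [0, 0, 0, -0.6, 0.08, 0, 0.3]],
  ],
)

```text
t: 28.02
eef_pos: [590.5, -119.3, 378.3]
tool_rot: [2.284, 2.156, -0.002]
ft_force: [-0.2, -1.4, -4.7]
gripper_width: 0.634
gripper_force: 53.9
```

step_arm(
  motion=[
    [[0, 0, 0, -0.5, 0.08, 0, 0.3], [0, 0, 0, 0, 0, 0, 0.3], [0, 0, 0, 0, 0, 0.4, 0.3], [0, 0, 0, 0, 0, 0.6, 0.3], [0, 0, 0, 0, 0, 0.6, 0.3]],
  ],
)

```text
t: 28.43
eef_pos: [593.6, -134.3, 314.3]
tool_rot: [2.279, 2.161, 0.002]
ft_force: [0.3, -0.4, -5.1]
gripper_width: 0.627
gripper_force: 54.0
```

step_arm(
  motion=[
    [[0, 0, 0, 0, 0, 0.6, 0.3], [0, 0, 0, 0, 0, 0.4, 0.3], [0, 0, 0, 0, 0, 0.2, 0.3], [0, 0, 0, 0, 0, 0, 0.3], [0, 0, 0, 0, 0, 0, 0.3]],
  ],
)

```text
t: 28.85
eef_pos: [593.5, -134.7, 266.7]
tool_rot: [2.28, 2.161, 0.001]
ft_force: [-0.2, 0.5, -3.5]
gripper_width: 0.632
gripper_force: 53.9
```

Run:
```python
from plan import *
st,R=tool();print(st['eef_pos'],st['q'],st['ft_force'],go((593,-135.5,155.5))*40)
```

```text
[ 593.5 -134.7  266.7] [ 0.7  0.4 -0.7  1.3  0.3  1.5 -0.1] [-0.2  0.5 -3.5] [ -0.9  -0.5 111.2]
```

step_arm(
  motion=[
    [[0, 0, 0, -0.02, -0.01, 0.2, 0.3], [0, 0, 0, 0, 0, 0.35, 0.3], [0, 0, 0, 0, 0, 0.35, 0.3], [0, 0, 0, 0, 0, 0.35, 0.3], [0, 0, 0, 0, 0, 0.35, 0.3]],
  ],
)

```text
t: 29.27
eef_pos: [593.6, -135.6, 202.2]
tool_rot: [2.279, 2.16, 0.002]
ft_force: [-0.2, -0.1, -4.3]
gripper_width: 0.629
gripper_force: 54.1
```

step_arm(
  motion=[
    [[0, 0, 0, 0, 0, 0.35, 0.3], [0, 0, 0, 0, 0, 0.3, 0.3], [0, 0, 0, 0, 0, 0.2, 0.3], [0, 0, 0, 0, 0, 0.15, 0.3], [0, 0, 0, 0, 0, 0.05, 0.3]],
  ],
)

```text
t: 29.68
eef_pos: [592.9, -135.6, 159.1]
tool_rot: [-2.28, -2.161, 0.0]
ft_force: [-0.6, -0.4, -3.6]
gripper_width: 0.631
gripper_force: 54.1
```

step_arm(
  motion=[
    [[0, 0, 0, 0, 0, 0.08, 0.3], [0, 0, 0, 0, 0, 0, 0.3], [0, 0, 0, 0, 0, 0, 0.3]],
  ],
)

```text
t: 29.93
eef_pos: [593.3, -135.5, 157.0]
tool_rot: [2.28, 2.161, 0.001]
ft_force: [-0.3, 0.2, -3.9]
gripper_width: 0.629
gripper_force: 54.0
```

step_arm(
  motion=[
    [[0, 0, 0, 0, 0, 0.04, 0.3], [0, 0, 0, 0, 0, 0, 0.3], [0, 0, 0, 0, 0, 0, 0.3]],
  ],
)

```text
t: 30.18
eef_pos: [593.5, -135.4, 155.8]
tool_rot: [2.279, 2.16, 0.002]
ft_force: [0.1, 1.4, 0.5]
gripper_width: 0.628
gripper_force: 54.3
```

step_arm(
  motion=[
    [[0, 0, 0, 0, 0, 0.03, 0.3], [0, 0, 0, 0, 0, 0, 0.3], [0, 0, 0, 0, 0, 0, 0.3]],
  ],
)

```text
t: 30.43
eef_pos: [593.7, -135.4, 155.7]
tool_rot: [2.279, 2.16, 0.002]
ft_force: [-2.8, 1.3, 9.1]
gripper_width: 0.63
gripper_force: 55.3
```

step_arm(
  motion=[
    [[0, 0, 0, 0, 0, -0.03, 0.8], [0, 0, 0, 0, 0, 0, 1], [0, 0, 0, 0, 0, 0, 1], [0, 0, 0, 0, 0, 0, 1], [0, 0, 0, 0, 0, 0, 1]],
  ],
)

```text
t: 30.85
eef_pos: [592.9, -135.7, 154.8]
tool_rot: [-2.28, -2.161, 0.0]
ft_force: [-0.1, 0.4, -0.1]
gripper_width: 1.001
gripper_force: 0.0
```

step_arm(
  motion=[
    [[0, 0, 0, 0, 0, -0.2, 1], [0, 0, 0, 0, 0, -0.5, 1], [0, 0, 0, 0, 0, -0.7, 1], [0, 0, 0, 0, 0, -0.8, 1], [0, 0, 0, 0, 0, -0.8, 1]],
  ],
)

```text
t: 31.27
eef_pos: [592.6, -135.5, 276.6]
tool_rot: [-2.28, -2.161, 0.0]
ft_force: [1.2, -0.0, 0.7]
gripper_width: 1.0
gripper_force: 0.0
```

Run:
```python
from plan import *
st,R=tool();print(st['eef_pos'])
w=read_camera('wrist')
print(mark(w,'yellow',(593,-136,204),15,40))
for r in holes(w,[(597.5,-67)]): print(*r)
```

```text
[ 592.6 -135.5  276.6]
(array([ 593.6, -137. ,  204. ]), [236, 179, 39, 39, 1215])
(597.5, -67) [-0.1 -0.4] [50.6 52.3] 21.61379169047102 [597.4 -66.6]
```

step_arm(
  motion=[
    [[0, 0, 0, 0.4, -0.1, 0, 1], [0, 0, 0, 0.7, -0.1, 0, 1], [0, 0, 0, 0.9, -0.1, 0, 1], [0, 0, 0, 0.9, -0.1, 0, 1], [0, 0, 0, 0.9, -0.1, 0, 1]],
  ],
)

```text
t: 31.73
eef_pos: [580.4, 19.2, 274.8]
tool_rot: [-2.28, -2.161, 0.0]
ft_force: [0.1, 0.0, -0.5]
gripper_width: 1.0
gripper_force: 0.0
```

step_arm(
  motion=[
    [[0, 0, 0, 0.9, -0.1, 0, 1], [0, 0, 0, 0.9, -0.12, 0, 1], [0, 0, 0, 0.6, -0.12, 0, 1], [0, 0, 0, 0.53, -0.1, 0, 1], [0, 0, 0, 0, 0, 0, 1]],
  ],
)

```text
t: 32.15
eef_pos: [567.4, 142.2, 275.1]
tool_rot: [-2.269, -2.17, -0.002]
ft_force: [-0.6, 0.9, -0.3]
gripper_width: 1.002
gripper_force: 0.0
```

step_arm(
  motion=[
    [[0, 0, 0, 0, 0, 0, 1], [0, 0, 0, 0, 0, 0, 1], [0, 0, 0, 0, 0, 0, 1]],
  ],
)

```text
t: 32.4
eef_pos: [570.1, 133.9, 274.7]
tool_rot: [2.282, 2.159, -0.001]
ft_force: [0.7, -0.6, 0.2]
gripper_width: 1.0
gripper_force: 0.0
```

Run:
```python
from plan import *
st,R=tool();print(st['eef_pos'],st['q'],R[:,0])
w=read_camera('wrist')
print(mark(w,'blue',(571,135,204),21,45)); print(go((571,135.5,154)))
```

```text
[570.1 133.9 274.7] [ 0.3  0.4 -0.8  1.4  0.3  1.5 -0.5] [ 0.1  1.  -0. ]
None
[0. 0. 3.]
```

step_arm(
  motion=[
    [[0, 0, 0, 0.02, 0.02, 0.6, 1], [0, 0, 0, 0, 0, 0.7, 1], [0, 0, 0, 0, 0, 0.7, 1], [0, 0, 0, 0, 0, 0.6, 1], [0, 0, 0, 0, 0, 0.43, 1]],
  ],
)

```text
t: 32.87
eef_pos: [570.1, 134.2, 151.2]
tool_rot: [-2.282, -2.158, 0.004]
ft_force: [-0.8, -0.1, -0.5]
gripper_width: 0.999
gripper_force: 0.0
```

step_arm(
  motion=[
    [[0, 0, 0, 0, 0, 0, 1], [0, 0, 0, 0, 0, 0, 1], [0, 0, 0, 0, 0, 0, 0.3], [0, 0, 0, 0, 0, 0, 0.3], [0, 0, 0, 0, 0, 0, 0.3]],
  ],
  squeeze=50,
)

```text
t: 33.28
eef_pos: [571.8, 136.3, 155.7]
tool_rot: [2.279, 2.159, 0.004]
ft_force: [-0.9, 0.1, 3.1]
gripper_width: 0.628
gripper_force: 52.5
```

step_arm(
  motion=[
    [[0, 0, 0, 0, 0, 0, 0.3], [0, 0, 0, 0, 0, 0, 0.3]],
  ],
)

```text
t: 33.45
eef_pos: [571.7, 136.4, 155.7]
tool_rot: [2.279, 2.16, 0.004]
ft_force: [-1.2, -0.4, 6.2]
gripper_width: 0.631
gripper_force: 52.8
```

step_arm(
  motion=[
    [[0, 0, 0, 0, 0, -0.3, 0.3], [0, 0, 0, 0, 0, -0.5, 0.3], [0, 0, 0, 0, 0, -0.5, 0.3], [0, 0, 0, 0, 0, -0.5, 0.3], [0, 0, 0, 0, 0, -0.5, 0.3]],
  ],
)

```text
t: 33.87
eef_pos: [570.2, 135.9, 247.1]
tool_rot: [-2.28, -2.161, 0.001]
ft_force: [0.9, -0.6, -4.3]
gripper_width: 0.629
gripper_force: 54.1
```

step_arm(
  motion=[
    [[0, 0, 0, 0, 0, -0.6, 0.3], [0, 0, 0, 0, 0, -0.7, 0.3], [0, 0, 0, 0, 0, -0.7, 0.3], [0, 0, 0, 0, 0, -0.7, 0.3], [0, 0, 0, 0, 0, -0.6, 0.3]],
  ],
)

```text
t: 34.28
eef_pos: [570.2, 136.0, 380.3]
tool_rot: [2.28, 2.161, 0.001]
ft_force: [1.2, 1.1, -5.1]
gripper_width: 0.628
gripper_force: 54.2
```

step_arm(
  motion=[
    [[0, 0, 0, -0.4, 0.13, 0, 0.3], [0, 0, 0, -0.7, 0.13, 0, 0.3], [0, 0, 0, -0.9, 0.14, 0, 0.3], [0, 0, 0, -0.9, 0.14, 0, 0.3], [0, 0, 0, -0.9, 0.14, 0, 0.3]],
  ],
)

```text
t: 34.7
eef_pos: [589.2, -18.5, 378.2]
tool_rot: [-2.279, -2.162, 0.001]
ft_force: [-0.2, 0.6, -4.3]
gripper_width: 0.63
gripper_force: 54.2
```

step_arm(
  motion=[
    [[0, 0, 0, -0.7, 0.14, 0, 0.3], [0, 0, 0, -0.5, 0.13, 0, 0.3], [0, 0, 0, 0, 0, 0, 0.3], [0, 0, 0, 0, 0, 0.4, 0.3], [0, 0, 0, 0, 0, 0.6, 0.3]],
  ],
)

```text
t: 35.12
eef_pos: [598.6, -65.5, 339.9]
tool_rot: [2.279, 2.159, 0.005]
ft_force: [0.7, 0.5, -5.0]
gripper_width: 0.632
gripper_force: 54.3
```

step_arm(
  motion=[
    [[0, 0, 0, 0, 0, 0.6, 0.3], [0, 0, 0, 0, 0, 0.6, 0.3], [0, 0, 0, 0, 0, 0.4, 0.3], [0, 0, 0, 0, 0, 0.2, 0.3], [0, 0, 0, 0, 0, 0, 0.3]],
  ],
)

```text
t: 35.53
eef_pos: [596.8, -65.7, 264.0]
tool_rot: [-2.278, -2.159, 0.004]
ft_force: [0.2, 0.4, -4.6]
gripper_width: 0.633
gripper_force: 54.2
```

Run:
```python
from plan import *
st,R=tool();print(st['eef_pos'],st['q'],st['ft_force'],go((597.5,-66.2,155.5))*40)
```

```text
[596.8 -65.7 264. ] [ 0.6  0.4 -0.7  1.4  0.3  1.5 -0.2] [ 0.2  0.4 -4.6] [ -0.5   1.2 108.5]
```

step_arm(
  motion=[
    [[0, 0, 0, 0, 0, 0.2, 0.3], [0, 0, 0, 0, 0, 0.35, 0.3], [0, 0, 0, 0, 0, 0.35, 0.3], [0, 0, 0, 0, 0, 0.35, 0.3], [0, 0, 0, 0, 0, 0.35, 0.3]],
  ],
)

```text
t: 35.95
eef_pos: [598.7, -65.5, 202.5]
tool_rot: [2.279, 2.16, 0.003]
ft_force: [0.1, 0.1, -4.6]
gripper_width: 0.629
gripper_force: 54.5
```

step_arm(
  motion=[
    [[0, 0, 0, 0, 0, 0.35, 0.3], [0, 0, 0, 0, 0, 0.3, 0.3], [0, 0, 0, 0, 0, 0.2, 0.3], [0, 0, 0, 0, 0, 0.15, 0.3], [0, 0, 0, 0, 0, 0.05, 0.3]],
  ],
)

```text
t: 36.37
eef_pos: [597.9, -65.7, 159.2]
tool_rot: [-2.28, -2.161, 0.0]
ft_force: [-0.4, -0.1, -4.2]
gripper_width: 0.624
gripper_force: 54.3
```

step_arm(
  motion=[
    [[0, 0, 0, 0, 0, 0.08, 0.3], [0, 0, 0, 0, 0, 0, 0.3], [0, 0, 0, 0, 0, 0, 0.3]],
  ],
)

```text
t: 36.62
eef_pos: [598.2, -65.7, 157.0]
tool_rot: [2.28, 2.161, 0.001]
ft_force: [-0.2, 0.7, -4.9]
gripper_width: 0.628
gripper_force: 54.3
```

step_arm(
  motion=[
    [[0, 0, 0, 0, 0, 0.04, 0.3], [0, 0, 0, 0, 0, 0, 0.3], [0, 0, 0, 0, 0, 0, 0.3]],
  ],
)

```text
t: 36.87
eef_pos: [598.5, -65.6, 155.7]
tool_rot: [2.279, 2.16, 0.002]
ft_force: [-0.3, 0.2, -0.6]
gripper_width: 0.628
gripper_force: 54.6
```

step_arm(
  motion=[
    [[0, 0, 0, 0, 0, 0.03, 0.3], [0, 0, 0, 0, 0, 0, 0.3], [0, 0, 0, 0, 0, 0, 0.3]],
  ],
)

```text
t: 37.12
eef_pos: [598.6, -65.6, 155.7]
tool_rot: [2.279, 2.16, 0.002]
ft_force: [-3.9, 1.0, 8.0]
gripper_width: 0.633
gripper_force: 55.5
```

step_arm(
  motion=[
    [[0, 0, 0, 0, 0, -0.03, 0.8], [0, 0, 0, 0, 0, 0, 1], [0, 0, 0, 0, 0, 0, 1], [0, 0, 0, 0, 0, 0, 1], [0, 0, 0, 0, 0, 0, 1]],
  ],
)

```text
t: 37.53
eef_pos: [597.9, -65.8, 154.8]
tool_rot: [-2.28, -2.161, -0.0]
ft_force: [-0.7, -0.6, 0.4]
gripper_width: 1.0
gripper_force: 0.0
```

step_arm(
  motion=[
    [[0, 0, 0, 0, 0, -0.2, 1], [0, 0, 0, 0, 0, -0.5, 1], [0, 0, 0, 0, 0, -0.7, 1], [0, 0, 0, 0, 0, -0.8, 1], [0, 0, 0, 0, 0, -0.8, 1]],
  ],
)

```text
t: 37.95
eef_pos: [597.5, -65.6, 276.6]
tool_rot: [-2.28, -2.161, 0.0]
ft_force: [1.7, 0.4, -0.3]
gripper_width: 1.001
gripper_force: 0.0
```

step_arm(
  motion=[
    [[0, 0, 0, 0, 0, -0.8, 1], [0, 0, 0, 0, 0, -0.8, 1], [0, 0, 0, 0, 0, -0.4, 1], [0, 0, 0, 0, 0, 0, 1], [0, 0, 0, 0, 0, 0, 1]],
  ],
)

```text
t: 38.37
eef_pos: [598.3, -65.4, 356.3]
tool_rot: [2.279, 2.16, 0.003]
ft_force: [0.9, 0.1, -0.6]
gripper_width: 0.996
gripper_force: 0.0
```

Run:
```python
from plan import *
print(monitor.state()['eef_pos'],monitor.state()['ft_force'])
w=read_camera('wrist');t=read_camera('scene');save({'pixels':np.hstack([w['pixels'][:,120:],t['pixels'][:,120:]])[:,:800]},'fin')
```

```text
[598.3 -65.4 356.3] [ 0.9  0.1 -0.6]
```

View pics/fin.png

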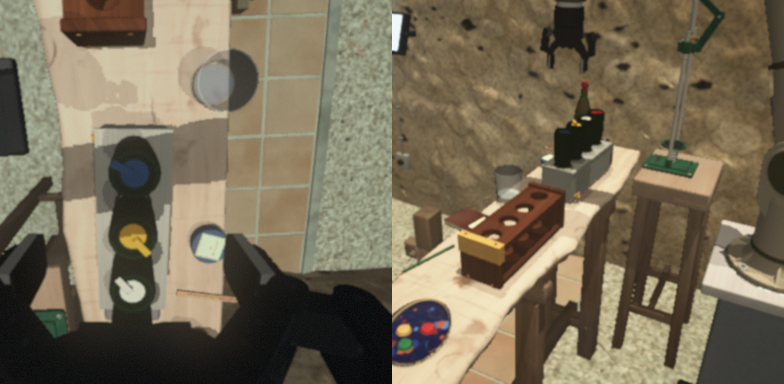

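The picture shows all four bottles upright in the bath: blue (134,172), yellow (134,238) and white (130,290) in the left view, and red at the control-head end in the right view. The rack is empty and the gripper is clear, so I'm handing in.

```bash
python3 -c "
from station import workorder
print(workorder.hand_in())"
```

```text
the job is handed in; nothing more can be done
None
```

All four bottles stand neck-down in the bath, in row order from the control head (red, white, yellow, blue), and the job is handed in; the hand-in call returned no verdict.

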